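# Tighten a pump cover's four screws crosswise in two passes

### The arm

A 6-joint arm with a two-finger parallel gripper is mounted at the origin on the work surface. World frame = base frame: x ahead of the robot, y to its left, z up, the work surface at z = 0. Lengths are in mm, angles in rad, forces in N, time in s.
With the tool pointing down it reaches from about 300 to 775 mm from the base axis. Payload 14.6 kg.
Tool frame: the origin (TCP) lies between the finger pads; the fingertips stand 14 mm ahead of it and the grasp point (between the pads) lies 5 mm behind it (robot.nose_length is the distance from the TCP to the fingertips, in mm); y points along the fingers, x is the direction in which the jaws open and shut, and the axes are right-handed (so a half turn about y gives the same grasp; the last joint's range is limited). The gripper opens to 85 mm and grips with 20 to 120 N. Pads are 22 mm wide; open, the fingers measure 114 mm over their backs; the gripper's body (76 mm by 85 mm) begins 54 mm behind the grasp point. The pads swing forward as they close: fully open they stand 13 mm farther back than shut.
Start: joints at [-1.412, 0.3, 1.521, -0, 1.321, -0.067], TCP at [123.131, -536.03, 216.881] pointing down, gripper open.
Joint ranges: [-3.03, 3.03], [-0.79, 2.21], [0.23, 2.52], [-1.04, 4.18], [0, 3.07], [-2.55, 2.55]. Speed limits (rad/s): [2.22, 2.22, 2.57, 3.14, 3.14, 3.14].

### API

Orientations are given as a rotation vector (axis times angle).
In Python, from station import robot gives the robot as it stands.
- The arm moves only by the shell command python3 -m crank 'ROWS' [FORCE]. ROWS is JSON, one flat list of numbers, 5 for each row, row after row: the finger opening in cm, from 0 to 8.54, then the shift along the tool's x, y, z in cm, then the turn about the tool's y in rad. A call has 1 to 12 rows; each row is the pose to reach, as a shift and turn from the pose commanded when the call began, along the tool's axes at that moment; what a row does not reach only later rows make up. A row lasts 1/10 s, in which the tool goes at most 50 mm and 8.59 degrees, less where a joint would pass 70% of its speed; a pose out of reach is approached as far as the arm can. A call with a gripper value outside its range is refused whole. The fingers move at their own pace and stop on an object; FORCE is the grip in N (left out, the last holds). Time passes only in rows, so rows that repeat a pose let the fingers close. It gives the time, the measured TCP pose, the force and the opening at its end, in the units of the state.
- robot.observe(): the state, without advancing time (a new reading comes with each control period).
- robot.snapshot(name): name is "side" or "top"; returns the picture (384x512x3 uint8, red, green, blue); there is no depth.
- robot.calibration(name): a dict with "mtx" (3x3 intrinsics, pixels), "R" (3x3) and "t" (3): a world point X has camera coordinates R X + t. Camera axes: x right, y down, z forward; pixel columns grow to the right and rows downward; lengths in mm; the calibration is good to about 2 mm. A picture is of the moment at which its call begins. calibration takes no time and is no camera call.
- robot.close_job(): hands the job in, once; it reports no verdict.
The state is a dict: "t": time; "qpos": joint angles; "joint_vel": joint speeds; "effort": joint torques, N m; "eef_pos": TCP position; "tcp_rot": TCP orientation; "wrist_force": force on the tool from outside, world axes, zero at the start; "ft_torque": the same for the moment, N m; "grip_width": opening from 0.0 (shut) to 1.0 (fully open).
Only numpy, scipy, OpenCV 4.12 (cv2) and the standard library are available. Lean on these libraries where they do the work, as an engineer would, in place of code of your own. Each camera call takes 0.05 s, during which the arm holds its last target.

### The job

Take the T-handled socket wrench from its stand and tighten the pump cover's four square-headed screws with it in two passes, each pass in cross order (one screw, the one opposite it, then the other two), without forcing the wrench down or sideways: in the first pass bring every washer's orange tab into its yellow band, and only then, in the second, into its green band, never beyond it. Turn the screws with the wrench only, then stand the wrench upright in its stand again, let go, and leave everything else on the bench as it is.

Things in the scene. Friction and masses are not known exactly. Their poses are not given: they have to be found in the camera images.
- pump: Aluminium pump fixed to the bench, 150 x 150 mm at its base; on top a 136 x 136 mm cover, top face 55 mm above the bench, with a low boss (42 mm across, 8 mm high) in the middle. Origin: centre of the underside, z up. Screws 1 to 4 stand at (34, 34), (34, -34), (-34, -34), (-34, 34) mm in its x, y: clockwise from above, so 1 is opposite 3 and 2 opposite 4.
- head1 (a point): Centre of the top of square screw head 1 (dark steel, white dot). All heads: 20 x 20 mm, flats square to this point's x and y, z up; straight sides up to 10.5 mm above the washer, then chamfered in to a 14 x 14 mm top 14.5 mm above the washer. They tighten clockwise seen from above and do not rise or sink.
- head2 (a point): Centre of the top of screw head 2, same shape. All screws start loose: each turns easily (0.03 N m) for 0.2 to 0.5 rad, a different, unmarked amount for each, then bears on its washer and drags it round: the torque jumps to about 0.35 N m and rises by 0.15 N m per rad of washer turn. Screws and washers stay where they are left.
- head3 (a point): Centre of the top of screw head 3, same as the others.
- head4 (a point): Centre of the top of screw head 4, same as the others.
- tab1 (a point): Point on the orange tab of washer 1, 24 mm from its screw's axis, 58 mm above the bench. All washers: steel, 33 mm across, 2.5 mm thick, flat on the cover under the head. At the start each tab points straight away from the cover's centre, at a black mark on the cover.
- tab2 (a point): Same point on the tab of washer 2. All washers: clockwise from the black mark, the yellow band covers 0.12 to 0.38 rad (tab moved 3 to 9 mm in a straight line), the green band 0.60 to 1.00 rad (14 to 23 mm). A washer turns only with its screw, once the screw bears on it.
- tab3 (a point): Same point on the tab of washer 3.
- tab4 (a point): Same point on the tab of washer 4.
- wrench_grip (a point): Centre of the red handle bar of the T-handled socket wrench (about 0.25 kg), which stands upright in its stand: the bar is 64 mm long (this point's x), 22 mm wide (y), 24 mm high (z). The wrench is 108 mm tall; its socket mouth lies 96 mm below this point on the same axis, joined by a 16 mm round shaft. Side loads can make it lean a little in a grip.
- wrench: The same wrench; origin at the centre of its downward socket mouth, z up to the handle. Square socket, inside 22 x 22 mm and 13 mm deep, flats along x and y (handle bar along x), walls 4 mm (30 x 30 mm outside, 26 mm high). Fully seated on a head, the socket's roof rests on the head's top and the mouth is 1.5 mm above the washer.
- pocket (a point): Centre of the inner floor of the blue wrench stand's square pocket, 6 mm above the bench: 36 x 36 mm inside, flats along this point's x and y, walls 5 mm thick up to 32 mm above the bench; fixed base plate 100 x 80 x 6 mm. The wrench stands on this floor, socket down, its handle bar along x.
- latch: Loose steel door latch, 100 x 60 x 34 mm; bystander. Origin at the middle of its underside.
- bracket: Loose black plate with round holes, 90 x 120 x 8 mm; bystander. Origin at the middle of its underside.
- screw_jar: Jar with grey cap, 60 mm across, 75 mm high; bystander. Origin at the middle of its underside.
- motor: Small black and steel electric motor, about 95 x 50 x 40 mm; bystander. Origin at the middle of its underside.
- screwdriver: Screwdriver with grey handle, lying; bystander. Origin at the middle of its underside.
- bearing: Steel ring, 52 mm across, 15 mm high; bystander. Origin at the middle of its underside.
- tray: Empty open grey tray, 150 x 110 x 40 mm; bystander. Origin at the middle of its underside.
There are look-alikes about, which are no part of the job. Of the things shaped like the part that bears pocket, the blue one is meant.

How it is judged:
By the outcome, as a careful person would: the job done as asked, in the order asked, and still so for the second after the job is handed in, with the robot touching nothing.
It also fails if it takes over 72 s, if anything falls off the work surface, if the arm or the gripper's body presses on something with over 40 N, if the wrist force passes 120 N, or if a joint passes its speed limit or range.

## Working session

There is one attempt and no reset: what is moved stays moved. The work goes in short steps, Python scripts to look and compute and a shell command to move; the robot and the scene stay as the last step left them, time stands still between calls to the robot, and variables do not carry over. Pictures are saved under pics/ and viewed, and the job is handed in when it is done.

```bash
ls; mkdir -p pics
python3 - <<'E'
from station import robot
import cv2, numpy as np
o=robot.observe()
for k,v in o.items(): print(k,np.round(v,3))
for n in ("top","side"):
    im=robot.snapshot(n); cv2.imwrite(f"pics/{n}0.png",im[:,:,::-1])
    c=robot.calibration(n); print(n,c)
E
```

```text
pics
t 0.0
qpos [-1.412  0.3    1.522  0.     1.321 -0.067]
joint_vel [-0.001 -0.     0.001  0.    -0.001 -0.   ]
effort [ 1.0000e-03 -5.4349e+01 -3.6179e+01 -0.0000e+00  4.0000e-03  0.0000e+00]
eef_pos [ 123.098 -535.785  216.307]
tcp_rot [-1.307  1.042 -1.04 ]
wrist_force [-0.449 -0.477 -1.142]
ft_torque [ 0.025  0.002 -0.013]
grip_width 0.998
top {'mtx': array([[378.82673838,   0.        , 248.3598468 ],
       [  0.        , 378.82673838, 196.54633591],
       [  0.        ,   0.        ,   1.        ]]), 'R': array([[-2.34858535e-02, -9.99723771e-01,  8.91994781e-04],
       [-9.95187538e-01,  2.32943637e-02, -9.51794985e-02],
       [ 9.51324288e-02, -3.12307385e-03, -9.95459727e-01]]), 't': array([  34.2658086 ,  581.77892718, 1374.31829466])}
side {'mtx': array([[469.37293538,   0.        , 256.08169522],
       [  0.        , 469.37293538, 187.71320816],
       [  0.        ,   0.        ,   1.        ]]), 'R': array([[ 9.87413009e-01, -1.58162339e-01,  4.73903811e-04],
       [-7.86264210e-02, -4.93462916e-01, -8.66205655e-01],
       [ 1.37234967e-01,  8.55265471e-01, -4.99687441e-01]]), 't': array([-587.30493977,  156.04793536, 1359.62217677])}
```

View pics/top0.png

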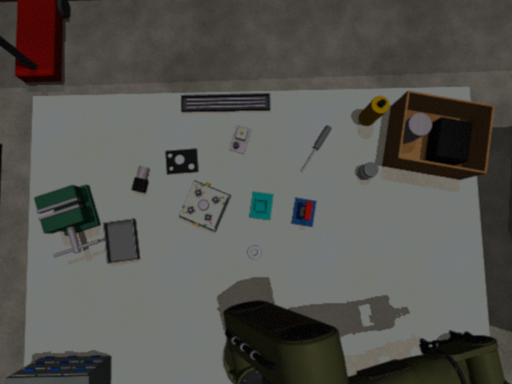

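View pics/side0.png

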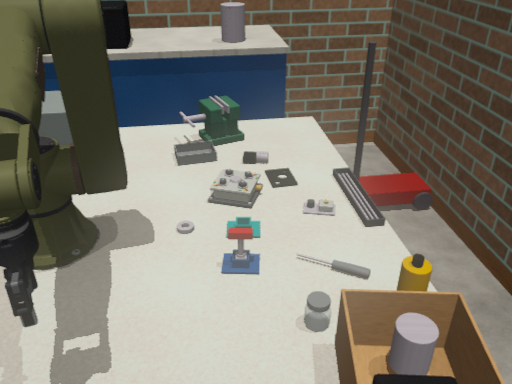

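Run:
```python
import cv2, numpy as np
t=cv2.imread("pics/top0.png"); s=cv2.imread("pics/side0.png")
a=cv2.resize(t[165:245,165:330],None,fx=4.8,fy=4.8,interpolation=cv2.INTER_CUBIC)
a=cv2.convertScaleAbs(a,alpha=1.6)
cv2.imwrite("pics/topc.png",a)
b=cv2.resize(s[155:285,190:310],None,fx=4.6,fy=4.6,interpolation=cv2.INTER_CUBIC)
cv2.imwrite("pics/sidec.png",cv2.convertScaleAbs(b,alpha=1.3)); print(a.shape,b.shape)
from station import robot
from scipy.spatial.transform import Rotation as R
print(R.from_rotvec(robot.observe()["tcp_rot"]).as_matrix().round(3))
```

```text
(384, 792, 3) (598, 552, 3)
[[ 0.224 -0.     0.975]
 [-0.975  0.001  0.224]
 [-0.001 -1.     0.   ]]
```

View pics/topc.png

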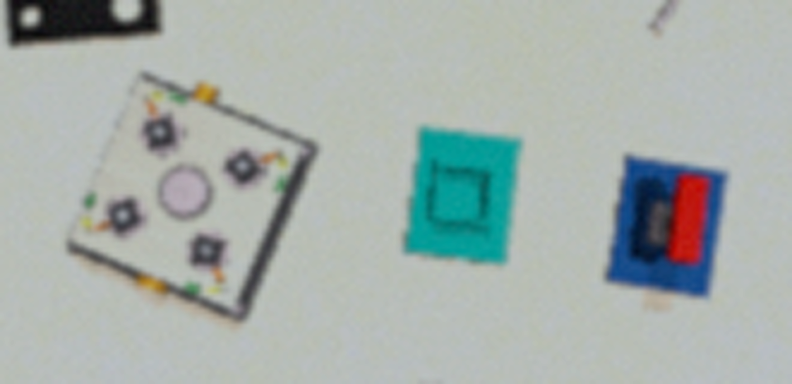

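View pics/sidec.png

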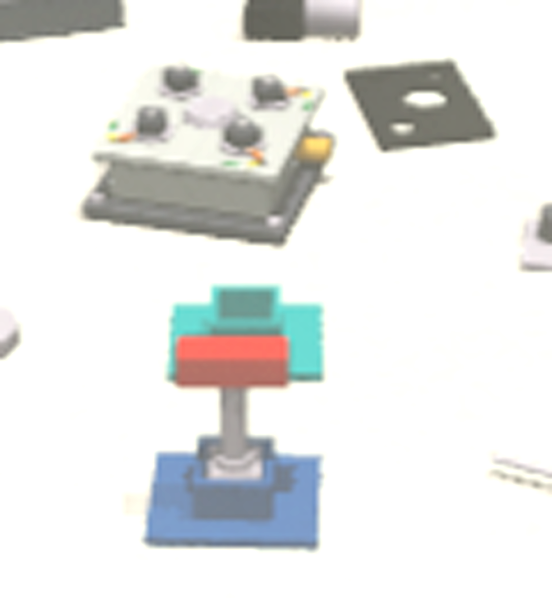

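Run:
```python
import cv2, numpy as np
t=cv2.imread("pics/top0.png"); s=cv2.imread("pics/side0.png")
a=cv2.resize(t[176:236,174:236],None,fx=9,fy=9,interpolation=cv2.INTER_NEAREST)
cv2.imwrite("pics/topp.png",cv2.convertScaleAbs(a,alpha=1.6))
b=cv2.resize(s[160:212,204:272],None,fx=11,fy=11,interpolation=cv2.INTER_NEAREST)
cv2.imwrite("pics/sidep.png",b)
```

```text
(no output)
```

View pics/topp.png

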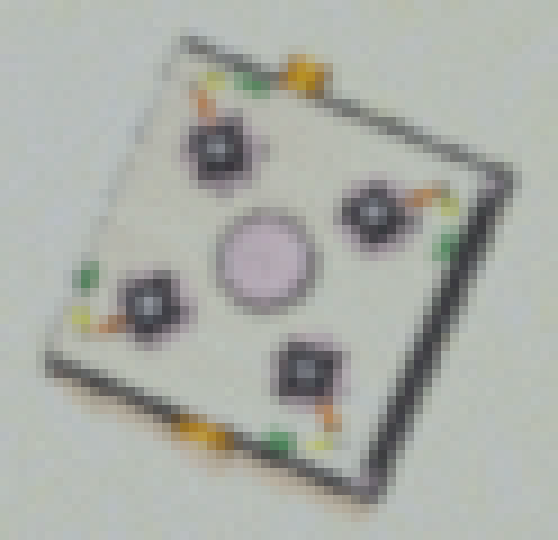

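View pics/sidep.png

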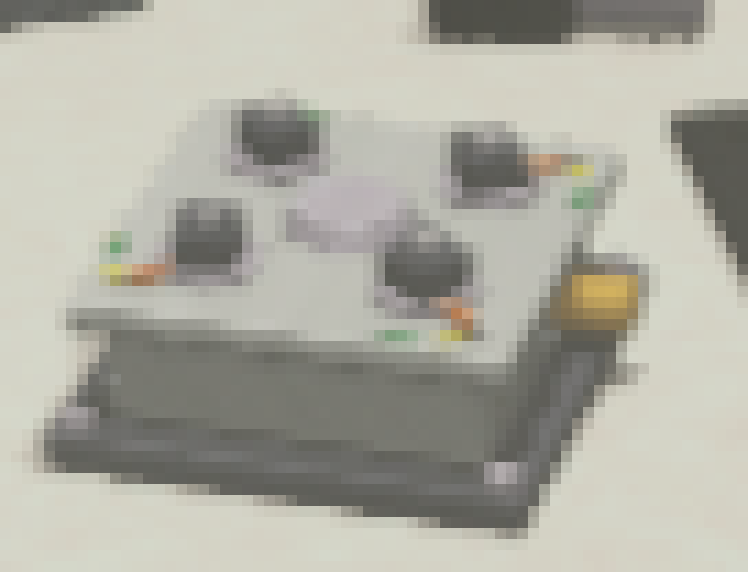

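```bash
cat > h.py <<'E'
import cv2, numpy as np
from station import robot
from scipy.optimize import minimize, least_squares
CAL={n:robot.calibration(n) for n in("top","side")}
def proj(n,X):
    c=CAL[n]; P=np.asarray(X,float)@c["R"].T+c["t"]; p=P@c["mtx"].T; return p[:,:2]/p[:,2:]
SS=8
def cov(n,polys3,roi):
    """coverage mask of union of convex hulls, roi=(x0,y0,x1,y1)"""
    x0,y0,x1,y1=roi; m=np.zeros(((y1-y0)*SS,(x1-x0)*SS),np.uint8)
    for X in polys3:
        p=proj(n,X); p=(p-[x0,y0]+0.5)*SS-0.5
        h=cv2.convexHull(p.astype(np.float32))
        cv2.fillConvexPoly(m,np.round(h*16).astype(np.int32),255,shift=4)
    return cv2.resize(m,(x1-x0,y1-y0),interpolation=cv2.INTER_AREA)/255.
def box(cx,cy,yaw,lx,ly,z0,z1):
    c,s=np.cos(yaw),np.sin(yaw); o=[]
    for z in(z0,z1):
        for a,b in((1,1),(1,-1),(-1,-1),(-1,1)):
            u,v=a*lx/2,b*ly/2; o.append((cx+c*u-s*v,cy+s*u+c*v,z))
    return np.array(o)
def ray(n,px,z):
    c=CAL[n]; d=np.linalg.inv(c["mtx"])@[px[0],px[1],1]; d=c["R"].T@d; o=-c["R"].T@c["t"]
    return o+d*(z-o[2])/d[2]
def load(p): return cv2.imread(p).astype(float)  # BGR
def heads(x,y,yaw,angs=(0,0,0,0)):
    out=[];c,s=np.cos(yaw),np.sin(yaw)
    for (u,v),a in zip(((34,34),(34,-34),(-34,-34),(-34,34)),angs):
        X,Y=x+c*u-s*v,y+s*u+c*v
        out.append(np.vstack([box(X,Y,yaw-a,20,20,57.5,68),box(X,Y,yaw-a,14,14,72,72)]))
    return out
def fit(n,soft,model,roi,p0,steps):
    x0,y0,x1,y1=roi; S=soft[y0:y1,x0:x1]
    def f(p):
        M=cov(n,model(p),roi).ravel(); 
        A=np.stack([M,np.ones_like(M)],1); r=np.linalg.lstsq(A,S.ravel(),rcond=None)[0]
        return ((A@r-S.ravel())**2).mean()
    sim=np.vstack([p0]+[np.array(p0)+np.eye(len(p0))[i]*steps[i] for i in range(len(p0))])
    r=minimize(f,p0,method="Nelder-Mead",options=dict(initial_simplex=sim,xatol=1e-3,fatol=1e-9,maxiter=600))
    return r.x,r.fun
E
python3 - <<'E'
from h import *
t=load("pics/top0.png");s=load("pics/side0.png")
for n,px,z in(("top",(204,204),65),("top",(308.3,210.6),110)): print(ray(n,px,z))
P=[ray("top",p,72)[:2] for p in((198.2,192.9),(215.8,199.6),(208.2,217.3),(190.7,209.9))]
c=np.mean(P,0); d=P[0]-P[2]; yaw=np.arctan2(d[1],d[0])-np.pi/4; print(c,yaw, [np.round(p) for p in P])
for n,im in(("top",t),("side",s)):
    # dark mask limited: grayscale darkness, roi weights around heads
    g=255-im.max(2)
    # restrict: mask out away from heads using dilated model
    roi=(184,186,224,226) if n=="top" else (216,165,256,190)
    # zero outside 
    w=cov(n,[ (h-h.mean(0))*1.35+h.mean(0) for h in heads(c[0],c[1],yaw)],(0,0,512,384))>0.3
    base=np.median(g[roi[1]:roi[3],roi[0]:roi[2]])
    g2=np.where(w,g,base)
    x,f=fit(n,g2,lambda p:heads(*p),roi,[c[0],c[1],yaw],[3,3,.05]); print(n,x,f)
# red bar
for n,im in(("top",t),("side",s)):
    r=np.clip(im[:,:,2]-np.maximum(im[:,:,0],im[:,:,1]),0,None)
    roi=(296,196,320,224) if n=="top" else (224,220,258,242)
    for y0 in (1.5,):
        x,f=fit(n,r,lambda p:[box(p[0],p[1],p[2],64,22,90,114)],roi,[*ray("top",(308.3,210.6),110)[:2],0.05 if 0 else 0.0],[3,3,.1]); print("bar",n,x,f)
# blue plate yaw
E
```

```text
[555.68157048 180.80023351  65.        ]
[ 520.70166323 -185.97303667  110.        ]
[551.95973663 182.80506332] -0.41111418331088634 [array([596., 200.]), array([570., 138.]), array([507., 166.]), array([535., 228.])]
top [ 5.53803896e+02  1.85090560e+02 -4.15315873e-01] 41.32793169571807
side [ 5.53040983e+02  1.79332290e+02 -4.30314473e-01] 156.2066500804611
bar top [ 5.22395547e+02 -1.85007141e+02 -1.76556969e-01] 182.7682212771296
bar side [ 5.23510459e+02 -1.87369510e+02 -1.57408212e-01] 447.7336657926292
```

```bash
cat >> h.py <<'E'
def overlay(n,im,polys,roi,k,out):
    x0,y0,x1,y1=roi
    a=cv2.resize(np.clip(im[y0:y1,x0:x1]*(1.5 if n=="top" else 1),0,255).astype(np.uint8),None,fx=k,fy=k,interpolation=cv2.INTER_NEAREST)
    for X in polys:
        h=cv2.convexHull(((proj(n,X)-[x0,y0]+.5)*k-.5).astype(np.float32))
        cv2.polylines(a,[np.round(h).astype(np.int32)],True,(255,0,255),1)
    cv2.imwrite(out,a)
E
python3 - <<'E'
from h import *
t=load("pics/top0.png");s=load("pics/side0.png")
p=(553.8,185.1,-.415)
pl=heads(*p)+[box(*p,136,136,55,55),box(*p,150,150,0,0)]
b=(522.4,-185,-.177); pl+=[box(*b,64,22,90,114),box(*b,100,80,0,6)]
overlay("top",t,pl,(170,165,330,245),5,"pics/o1.png")
overlay("side",s,pl,(190,155,310,285),4.6,"pics/o2.png")
E
```

```text
(no output)
```

View pics/o1.png

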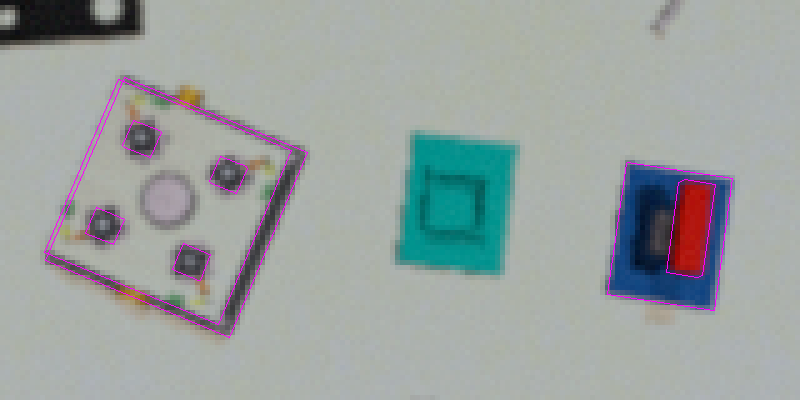

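View pics/o2.png

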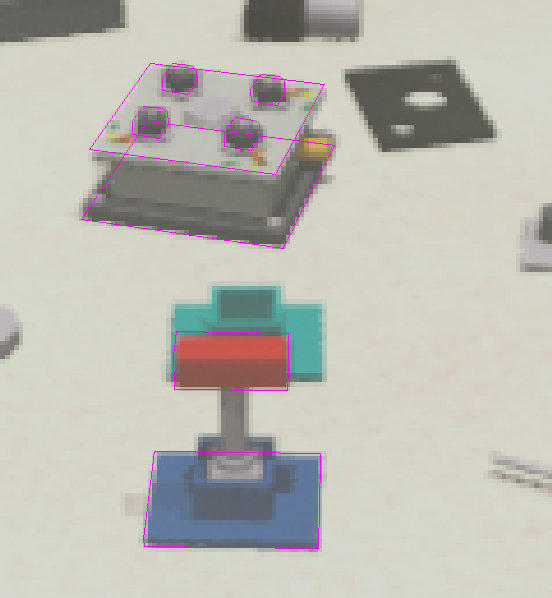

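```bash
cat >> h.py <<'E'
from scipy.spatial.transform import Rotation as Rot
def st(pr=True):
    o=robot.observe(); R=Rot.from_rotvec(o["tcp_rot"]).as_matrix(); yaw=np.arctan2(R[1,0],R[0,0])
    if pr: print("t %.2f"%o["t"],"pos",np.round(o["eef_pos"],1),"yaw %.3f"%yaw,"tilt",np.round(R[:2,1],4),"F",np.round(o["wrist_force"],1),"T",np.round(o["ft_torque"],3),"grip %.3f"%o["grip_width"],"J6 %.2f"%o["qpos"][5])
    return o,R,yaw
def go(x,y,z,yaw):
    o,R,y0=st(); d=R.T@(np.array([x,y,z])-o["eef_pos"])/10
    dy=(y0-yaw+np.pi)%(2*np.pi)-np.pi
    print("SHIFT cm",np.round(d,3),"TURN",round(dy,3))
E
python3 - <<'E'
from h import *
t=load("pics/top0.png");s=load("pics/side0.png")
for n,im in(("top",t),("side",s)):
    b=im[:,:,0]-im[:,:,2]; m=(b>(25 if n=="top" else 20)).astype(float)
    r=((im[:,:,2]-np.maximum(im[:,:,0],im[:,:,1]))>30).astype(float)
    if n=="top": roi=(286,190,322,234); m=np.clip(m+r,0,1)
    else: roi=(214,236,268,280)
    # fill
    mm=cv2.morphologyEx(m[roi[1]:roi[3],roi[0]:roi[2]],cv2.MORPH_CLOSE,np.ones((9,9)))
    m[roi[1]:roi[3],roi[0]:roi[2]]=mm
    x,f=fit(n,m,lambda p:[box(p[0],p[1],p[2],100,80,0,6)]+([box(p[0],p[1],p[2],46,46,0,32)]),roi,[522,-185,-.17],[3,3,.1]); print(n,x,f)
    r2=np.clip(r,0,1); roi=(296,196,322,226) if n=="top" else (222,218,260,246)
    x,f=fit(n,r,lambda p:[box(p[0],p[1],p[2],64,22,90,114)],roi,[522,-185,-.17],[3,3,.1]); print("bar",n,x,f)
go(523,-186,217,1.40)
go(523,-186,217,-1.745)
E
```

```text
top [ 5.22732521e+02 -1.85273922e+02 -1.89934335e-01] 0.008242777357603353
bar top [ 5.22399179e+02 -1.85197597e+02 -1.76678120e-01] 0.014960156109228927
side [ 5.22866904e+02 -1.84969799e+02 -2.02475143e-01] 0.05910814015911972
bar side [ 5.22568742e+02 -1.82647669e+02 -1.58671293e-01] 0.03235485825428222
t 0.10 pos [ 123.1 -535.8  216.4] yaw -1.345 tilt [-0.0002  0.001 ] F [ 0.1  0.1 -0.1] T [-0.03  -0.007 -0.022] grip 1.000 J6 -0.07
SHIFT cm [-2.5143e+01 -3.4000e-02  4.6809e+01] TURN -2.745
t 0.10 pos [ 123.1 -535.8  216.4] yaw -1.345 tilt [-0.0002  0.001 ] F [ 0.1  0.1 -0.1] T [-0.03  -0.007 -0.022] grip 1.000 J6 -0.07
SHIFT cm [-2.5143e+01 -3.4000e-02  4.6809e+01] TURN 0.4
```

```bash
python3 -m crank '[8.54,-25.1,0,46.8,-2.73, 8.54,-25.1,0,46.8,-2.73, 8.54,-25.1,0,46.8,-2.73, 8.54,-25.1,0,46.8,-2.73, 8.54,-25.1,0,46.8,-2.73, 8.54,-25.1,0,46.8,-2.73, 8.54,-25.1,0,46.8,-2.73, 8.54,-25.1,0,46.8,-2.73, 8.54,-25.1,0,46.8,-2.73, 8.54,-25.1,0,46.8,-2.73, 8.54,-25.1,0,46.8,-2.73, 8.54,-25.1,0,46.8,-2.73]'; python3 -c "
from h import *
go(522.6,-185.2,150,1.39)"
```

```text
t: 1.3
eef_pos: [525.0, -183.8, 216.1]
tcp_rot: [-1.539, -0.364, 0.365]
wrist_force: [0.9, -0.9, 0.5]
grip_width: 1.002
t 1.30 pos [ 525.  -183.8  216.1] yaw 0.465 tilt [-0.0007  0.0008] F [ 0.9 -0.9  0.5] T [-0.024  0.06  -0.024] grip 1.002 J6 -0.87
SHIFT cm [-0.279  6.614 -0.023] TURN -0.925
```

```bash
python3 -m crank '[7,-0.28,6.6,-0.02,-0.925, 7,-0.28,6.6,-0.02,-0.925, 7,-0.28,6.6,-0.02,-0.925, 7,-0.28,6.6,-0.02,-0.925, 7,-0.28,6.6,-0.02,-0.925, 7,-0.28,6.6,-0.02,-0.925, 7,-0.28,6.6,-0.02,-0.925, 7,-0.28,6.6,-0.02,-0.925]'; python3 -c "
from h import *
go(522.6,-185.2,96,1.39)
cv2.imwrite('pics/s1.png',robot.snapshot('side')[150:290,170:330,::-1].repeat(4,0).repeat(4,1))"
```

```text
t: 2.1
eef_pos: [520.5, -188.0, 150.7]
tcp_rot: [-1.294, -1.065, 1.065]
wrist_force: [-1.1, 1.1, 0.5]
grip_width: 0.82
t 2.10 pos [ 520.5 -188.   150.7] yaw 1.377 tilt [-0.0004  0.0001] F [-1.1  1.1  0.5] T [-0.013 -0.039 -0.013] grip 0.820 J6 -1.79
SHIFT cm [ 0.316  5.469 -0.15 ] TURN -0.013
```

View pics/s1.png

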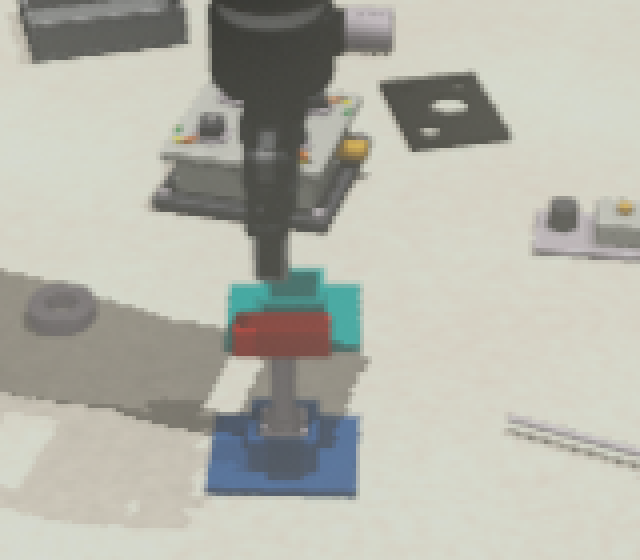

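```bash
python3 -m crank '[7,0.32,1,-0.15,-0.013, 7,0.32,5.4,-0.15,-0.013, 7,0.32,5.4,-0.15,-0.013, 7,0.32,5.4,-0.15,-0.013, 7,0.32,5.4,-0.15,-0.013]'; python3 -c "
from h import *
go(522.6,-185.2,96,1.39)
cv2.imwrite('pics/s2.png',robot.snapshot('side')[170:290,170:330,::-1].repeat(4,0).repeat(4,1))"
```

```text
t: 2.65
eef_pos: [523.4, -185.4, 98.5]
tcp_rot: [-1.29, -1.078, 1.076]
wrist_force: [-1.0, -0.2, 0.2]
grip_width: 0.821
t 2.65 pos [ 523.4 -185.4   98.5] yaw 1.393 tilt [ 0.0018 -0.0008] F [-1.  -0.2  0.2] T [-0.004 -0.003  0.019] grip 0.821 J6 -1.80
SHIFT cm [0.008 0.246 0.086] TURN 0.003
```

View pics/s2.png

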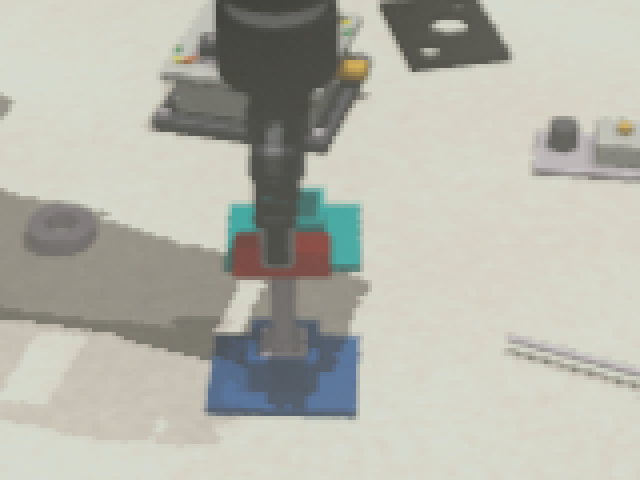

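```bash
python3 -m crank '[1.5,0,0.1,0.05,0, 1.5,0,0.1,0.05,0, 1.5,0,0.1,0.05,0, 1.5,0,0.1,0.05,0, 1.5,0,0.1,0.05,0, 1.5,0,0.1,0.05,0, 1.5,0,0.1,0.05,0, 1.5,0,0.1,0.05,0]' 80; python3 -c "
from h import *
st()
cv2.imwrite('pics/s3.png',robot.snapshot('side')[170:290,170:330,::-1].repeat(4,0).repeat(4,1))"
```

```text
t: 3.5
eef_pos: [522.6, -185.3, 96.6]
tcp_rot: [-1.289, -1.078, 1.077]
wrist_force: [-0.7, 0.2, 6.2]
grip_width: 0.211
t 3.50 pos [ 522.6 -185.3   96.6] yaw 1.393 tilt [ 0.0011 -0.0006] F [-0.7  0.2  6.2] T [ 0.01   0.118 -0.019] grip 0.211 J6 -1.80
```

View pics/s3.png

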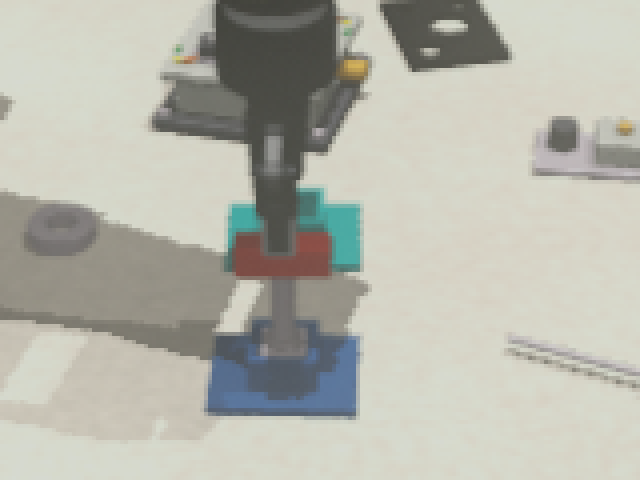

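Run:
```python
from h import *
t=load("pics/top0.png");s=load("pics/side0.png")
C=np.array([[598,202],[570.7,139],[508.6,166],[536,228.]])
def hd(p): return [np.vstack([box(p[0],p[1],p[2],20,20,57.5,68),box(p[0],p[1],p[2],14,14,72,72)])]
for i,c in enumerate(C):
  for n,im in(("top",t),("side",s)):
    g=255-im.max(2); p=proj(n,[[*c,65]])[0]
    if n=="side": p+=[0.6,.6]
    k=5
    roi=(int(p[0]-k),int(p[1]-k),int(p[0]+k+1),int(p[1]+k+1))
    yy,xx=np.mgrid[0:384,0:512]; w=np.hypot(xx-p[0],yy-p[1])<(4.6 if n=="top" else 6)
    bg=np.percentile(g[roi[1]:roi[3],roi[0]:roi[2]],25)
    g2=np.where(w,np.maximum(g,bg),bg)
    best=[]
    for y0 in np.arange(-.42-.75,-.42+.76,.25):
        best.append(fit(n,g2,hd,roi,[*c,y0],[3,3,.12])); 
    best.sort(key=lambda b:b[1])
    print(i+1,n,[(np.round(b[0],2),round(b[1],1)) for b in best[:3]])
```

```text
1 top [(array([598.44, 202.35,  -1.38]), np.float64(64.6)), (array([598.35, 202.33,  -1.38]), np.float64(64.6)), (array([5.9831e+02, 2.0236e+02, 2.0000e-01]), np.float64(64.7))]
1 side [(array([5.9894e+02, 1.9539e+02, 1.2000e-01]), np.float64(228.6)), (array([599.19, 195.47,  -1.48]), np.float64(230.5)), (array([5.9883e+02, 1.9520e+02, 1.4000e-01]), np.float64(231.5))]
2 top [(array([571.09, 140.41,  -0.99]), np.float64(85.7)), (array([570.98, 140.5 ,  -0.98]), np.float64(85.8)), (array([571.  , 140.42,  -1.  ]), np.float64(85.9))]
2 side [(array([5.7142e+02, 1.3985e+02, 4.8000e-01]), np.float64(210.8)), (array([571.41, 139.58,  -1.07]), np.float64(210.9)), (array([571.36, 139.52,  -1.09]), np.float64(211.9))]
3 top [(array([ 5.0883e+02,  1.6809e+02, -9.0000e-02]), np.float64(59.8)), (array([ 5.0888e+02,  1.6803e+02, -9.0000e-02]), np.float64(59.9)), (array([ 5.0890e+02,  1.6788e+02, -1.1000e-01]), np.float64(60.0))]
3 side [(array([ 5.0938e+02,  1.6401e+02, -2.1000e-01]), np.float64(140.4)), (array([ 5.0939e+02,  1.6405e+02, -2.1000e-01]), np.float64(140.7)), (array([509.34, 164.  ,  -1.77]), np.float64(140.7))]
4 top [(array([5.3693e+02, 2.3012e+02, 3.4000e-01]), np.float64(86.7)), (array([536.78, 230.14,  -1.22]), np.float64(87.1)), (array([536.9 , 230.1 ,  -1.22]), np.float64(87.1))]
4 side [(array([5.3742e+02, 2.2544e+02, 3.1000e-01]), np.float64(227.9)), (array([537.36, 226.67,  -1.21]), np.float64(232.1)), (array([5.3738e+02, 2.2663e+02, 3.7000e-01]), np.float64(234.6))]
```

```bash
python3 -c "
from h import *
go(509,166,192,1.43)"
```

```text
t 3.55 pos [ 522.6 -185.3   96.6] yaw 1.393 tilt [ 0.0011 -0.0006] F [-1.   1.   5.7] T [ 0.002  0.169 -0.015] grip 0.215 J6 -1.80
SHIFT cm [34.332 -9.56   7.537] TURN -0.037
```

```bash
python3 -m crank '[1.5,0,-2,0,0, 1.5,0,-5,0,0, 1.5,0,-9.5,0,0, 1.5,4,-9.5,1,0, 1.5,34.3,-9.5,7.5,-0.037, 1.5,34.3,-9.5,7.5,-0.037, 1.5,34.3,-9.5,7.5,-0.037, 1.5,34.3,-9.5,7.5,-0.037, 1.5,34.3,-9.5,7.5,-0.037, 1.5,34.3,-9.5,7.5,-0.037, 1.5,34.3,-9.5,7.5,-0.037, 1.5,34.3,-9.5,7.5,-0.037]'; python3 -m crank '[1.5,0,0,0,0, 1.5,0,0,0,0, 1.5,0,0,0,0]'; python3 -c "
from h import *
go(509,166,192,1.43)
for n in ('top','side'): cv2.imwrite('pics/%s4.png'%n,robot.snapshot(n)[:,:,::-1])
t=load('pics/top4.png');s=load('pics/side4.png')
overlay('top',t,[],(170,160,240,230),8,'pics/t4c.png');overlay('side',s,[],(190,120,280,210),8,'pics/s4c.png')
"
```

```text
t: 4.75
eef_pos: [508.6, 167.1, 190.5]
tcp_rot: [-1.271, -1.106, 1.108]
wrist_force: [0.4, -0.5, -2.1]
grip_width: 0.211
t: 5.05
eef_pos: [509.3, 164.6, 190.9]
tcp_rot: [-1.273, -1.104, 1.104]
wrist_force: [0.1, -0.5, -3.0]
grip_width: 0.211
t 5.05 pos [509.3 164.6 190.9] yaw 1.428 tilt [-0.     -0.0001] F [ 0.1 -0.5 -3. ] T [ 0.017 -0.023 -0.034] grip 0.211 J6 -1.18
SHIFT cm [ 0.135 -0.111  0.046] TURN -0.002
```

View pics/t4c.png

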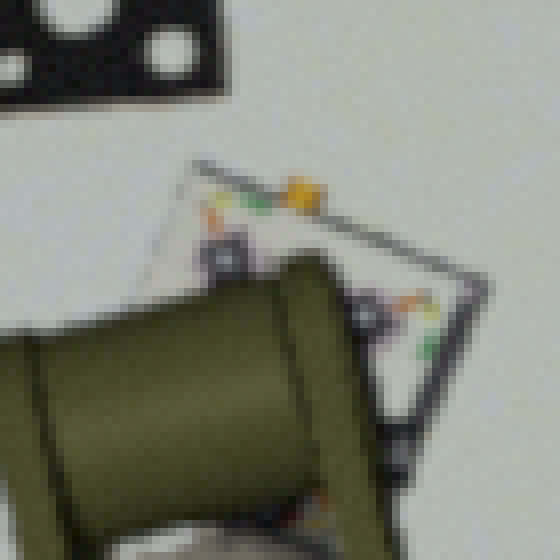

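View pics/s4c.png

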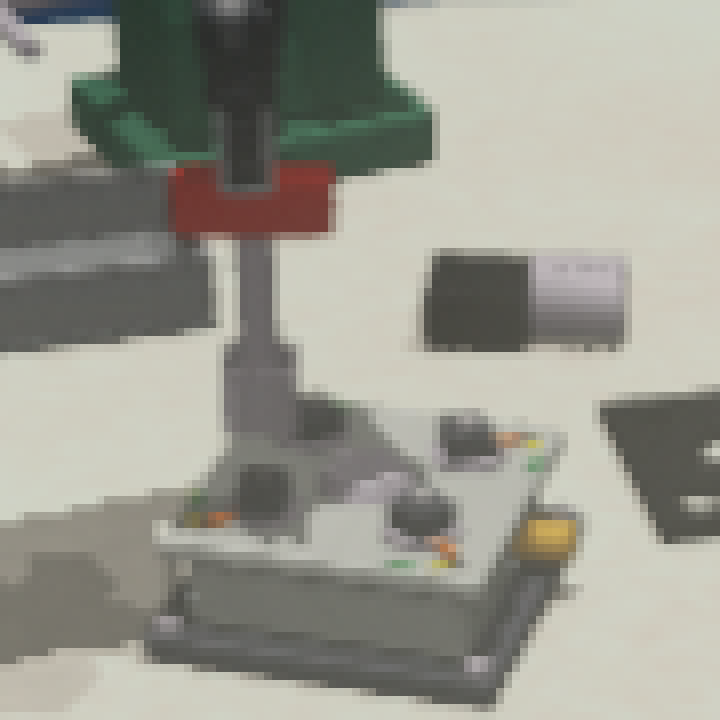

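```bash
cat >> h.py <<'E'
def wrench(x,y,yaw,mz):
    """yaw: tool yaw; mz mouth z"""
    b=yaw-np.pi/2
    th=np.linspace(0,2*np.pi,24); sh=np.vstack([np.stack([x+8*np.cos(th),y+8*np.sin(th),0*th+z],1) for z in(mz+26,mz+84)])
    return [box(x,y,b,64,22,mz+84,mz+108),box(x,y,b,30,30,mz,mz+26),sh]
E
python3 - <<'E'
from h import *
s=load("pics/side4.png")
overlay("side",s,wrench(509.3,164.6,1.428,190.9-90.6)+heads(554,182.5,-.42),(200,130,270,200),10,"pics/s4d.png")
# bar fit: red mask, ignoring finger columns handled by fitting outline
r=((s[:,:,2]-np.maximum(s[:,:,0],s[:,:,1]))>40).astype(float)
ys,xs=np.where(r[135:155,205:240]>0); print("red cols",xs.min()+205,xs.max()+205,"rows",ys.min()+135,ys.max()+135)
E
```

```text
red cols 211 231 rows 141 148
```

View pics/s4d.png

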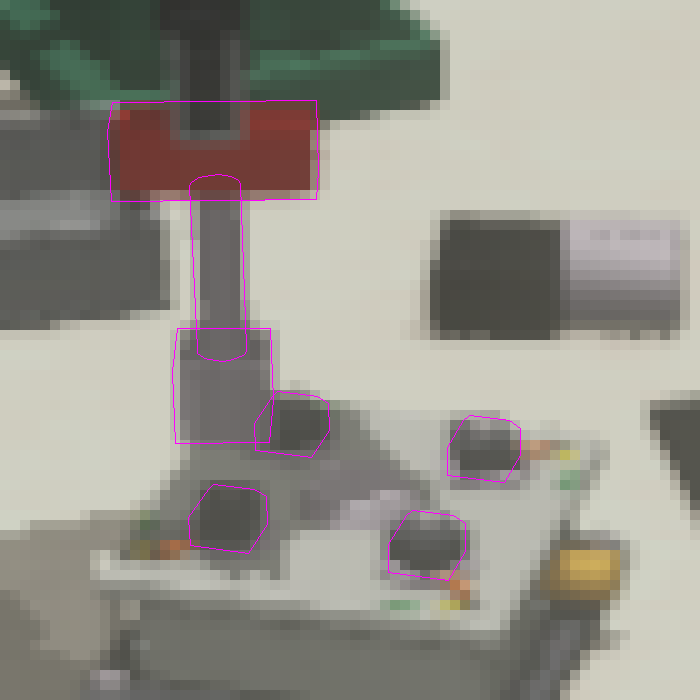

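```bash
python3 -c "
from h import *
go(509.0,165.8,160,1.43)"
```

```text
t 5.15 pos [509.2 165.  191. ] yaw 1.429 tilt [ 0.0001 -0.    ] F [-0.1 -0.4 -2.8] T [-0.021 -0.037 -0.005] grip 0.210 J6 -1.18
SHIFT cm [0.08  3.095 0.036] TURN -0.001
```

```bash
python3 -m crank '[1.5,0.08,1.5,0.03,0, 1.5,0.08,2.8,0.03,0, 1.5,0.08,3.1,0.03,0, 1.5,0.08,3.1,0.03,0]'; python3 -c "
from h import *
st()"; python3 -m crank '[1.5,0,0.2,0,0, 1.5,0,0.3,0,0, 1.5,0,0.3,0,0]';python3 -c "
from h import *
st()"
```

```text
t: 5.55
eef_pos: [508.8, 166.5, 159.5]
tcp_rot: [-1.272, -1.104, 1.105]
wrist_force: [0.1, 0.3, -2.3]
grip_width: 0.208
t 5.55 pos [508.8 166.5 159.5] yaw 1.430 tilt [-0.0009 -0.0001] F [ 0.1  0.3 -2.3] T [ 0.065  0.039 -0.004] grip 0.208 J6 -1.18
t: 5.85
eef_pos: [508.9, 166.7, 157.0]
tcp_rot: [-1.272, -1.105, 1.105]
wrist_force: [0.5, 1.2, -2.6]
grip_width: 0.213
t 5.85 pos [508.9 166.7 157. ] yaw 1.430 tilt [0.0002 0.0002] F [ 0.5  1.2 -2.6] T [ 0.357 -0.068  0.039] grip 0.213 J6 -1.18
```

```bash
python3 -m crank '[1.5,0.05,0.3,0,0, 1.5,0.05,0.5,0,0, 1.5,0.05,0.5,0,0]';python3 -c "
from h import *
st()"
```

```text
t: 6.15
eef_pos: [508.8, 167.1, 151.5]
tcp_rot: [-1.272, -1.104, 1.105]
wrist_force: [0.1, 0.5, -1.7]
grip_width: 0.213
t 6.15 pos [508.8 167.1 151.5] yaw 1.430 tilt [-0.0005 -0.0001] F [ 0.1  0.5 -1.7] T [ 0.258 -0.112 -0.031] grip 0.213 J6 -1.18
```

```bash
python3 -m crank '[1.5,0,0.1,0,0.06, 1.5,0,0.1,0,0.1]'|tail -2;python3 -c "
from h import *
st()"; python3 -m crank '[1.5,0,0,0,0.1, 1.5,0,0,0,0.1]'|tail -2;python3 -c "
from h import *
st()"; python3 -m crank '[1.5,0,0,0,0.1, 1.5,0,0,0,0.1]'|tail -2;python3 -c "
from h import *
st()"
```

```text
wrist_force: [0.6, 0.8, -1.8]
grip_width: 0.212
t 6.35 pos [508.9 167.1 150.7] yaw 1.328 tilt [-0.0003 -0.0002] F [ 0.6  0.8 -1.8] T [ 0.187 -0.034  0.01 ] grip 0.212 J6 -1.08
wrist_force: [0.4, 1.9, -2.2]
grip_width: 0.211
t 6.55 pos [509.  167.2 150.9] yaw 1.228 tilt [0.     0.0001] F [ 0.4  1.9 -2.2] T [ 0.334 -0.109  0.067] grip 0.211 J6 -0.98
wrist_force: [0.4, 0.9, -2.1]
grip_width: 0.21
t 6.75 pos [509.  167.1 150.9] yaw 1.131 tilt [0.0002 0.0001] F [ 0.4  0.9 -2.1] T [ 0.385 -0.105  0.007] grip 0.210 J6 -0.88
```

```bash
python3 -m crank '[1.5,0.05,0,0.02,0.08, 1.5,0.05,0,0.02,0.08]'|tail -2;python3 -c "
from h import *
st()"
```

```text
wrist_force: [0.8, 0.6, -2.7]
grip_width: 0.216
t 6.95 pos [509.  167.7 150.9] yaw 1.053 tilt [ 0. -0.] F [ 0.8  0.6 -2.7] T [ 0.244 -0.137 -0.013] grip 0.216 J6 -0.80
```

```bash
python3 -m crank '[1.5,0.0,0,0.0,0.08, 1.5,0.0,0,0.0,0.08]'|tail -2;python3 -c "
from h import *
st()"
```

```text
wrist_force: [0.5, 1.4, -2.2]
grip_width: 0.209
t 7.15 pos [509.  167.6 150.9] yaw 0.973 tilt [ 0.0001 -0.0001] F [ 0.5  1.4 -2.2] T [ 0.325 -0.162  0.121] grip 0.209 J6 -0.72
```

```bash
python3 -m crank '[1.5,0.0,0,0.0,0.06, 1.5,0.0,0,0.0,0.06]'|tail -2;python3 -c "
from h import *
st()"
```

```text
wrist_force: [1.0, 0.3, -1.5]
grip_width: 0.215
t 7.35 pos [509.  167.6 150.9] yaw 0.914 tilt [ 0.0001 -0.    ] F [ 1.   0.3 -1.5] T [ 0.342 -0.177  0.303] grip 0.215 J6 -0.66
```

```bash
python3 -m crank '[1.5,0.0,0,0.0,0.1, 1.5,0.0,0,0.0,0.16, 1.5,0.0,0,0.0,0.16]'|tail -2;python3 -c "
from h import *
st()
cv2.imwrite('pics/side5.png',robot.snapshot('side')[:,:,::-1])
s=load('pics/side5.png')
overlay('side',s,[],(200,150,260,200),12,'pics/s5c.png')"
```

```text
wrist_force: [1.4, 2.2, -2.4]
grip_width: 0.211
t 7.65 pos [509.  167.7 150.9] yaw 0.754 tilt [0.0002 0.    ] F [ 1.4  2.2 -2.4] T [ 0.317 -0.316  0.272] grip 0.211 J6 -0.50
```

View pics/s5c.png

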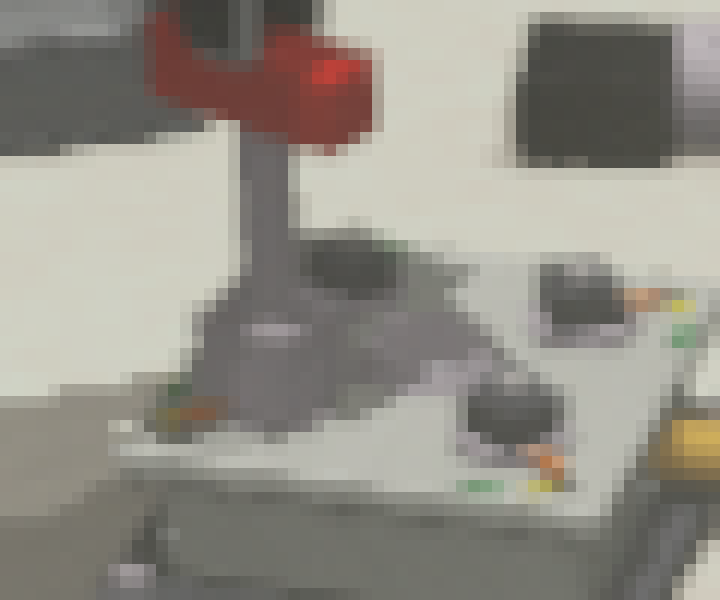

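```bash
cat >> h.py <<'E'
PC=(553.9,183.0,-.42)
HX=[(34,34),(34,-34),(-34,-34),(-34,34)]
def hpos(i):
    u,v=HX[i-1]; c,s=np.cos(PC[2]),np.sin(PC[2]); return np.array([PC[0]+c*u-s*v,PC[1]+s*u+c*v])
def tab(i,a,r=24,z=58):
    u,v=HX[i-1]; th=PC[2]+np.arctan2(v,u)-a; h=hpos(i); return np.array([h[0]+r*np.cos(th),h[1]+r*np.sin(th),z])
def orange(im,i,n):
    hsv=cv2.cvtColor(im.astype(np.uint8),cv2.COLOR_BGR2HSV).astype(float)
    w=(np.clip((20-hsv[...,0]),0,12)/12)*(hsv[...,1]>70)*hsv[...,1]*(hsv[...,0]>3)
    p=proj(n,[tab(i,0.4)])[0]; yy,xx=np.mgrid[0:384,0:512]; w=w*(np.hypot(xx-p[0],yy-p[1])<(6.5 if n=='top' else 9))
    s=w.sum(); return (np.array([(w*xx).sum(),(w*yy).sum()])/s if s else None), s
E
python3 - <<'E'
from h import *
for f,n in(("side0","side"),("side5","side"),("top0","top")):
    im=load(f"pics/{f}.png")
    for i in(1,2,3,4): print(f,i,orange(im,i,n), [np.round(proj(n,[tab(i,a,22)])[0],1) for a in(0,.15,.25,.4,.8)])
E
```

```text
side0 1 (array([253.37121212, 174.31439394]), np.float64(132.0)) [array([253.5, 174.3]), array([254. , 174.7]), array([254.2, 175. ]), array([254.4, 175.5]), array([254.1, 176.7])]
side0 2 (array([245.4063981 , 188.18305687]), np.float64(281.33333333333337)) [array([245.5, 188.4]), array([244.5, 188.6]), array([243.9, 188.8]), array([242.9, 188.9]), array([240.1, 188.8])]
side0 3 (array([216.88637716, 184.36763831]), np.float64(280.16666666666663)) [array([216.3, 184.5]), array([215.9, 184. ]), array([215.7, 183.7]), array([215.6, 183.2]), array([216. , 181.9])]
side0 4 (None, np.float64(0.0)) [array([225.8, 170.8]), array([226.6, 170.6]), array([227.3, 170.5]), array([228.2, 170.4]), array([230.7, 170.5])]
side5 1 (array([253.4599686 , 174.42176871]), np.float64(159.25)) [array([253.5, 174.3]), array([254. , 174.7]), array([254.2, 175. ]), array([254.4, 175.5]), array([254.1, 176.7])]
side5 2 (array([245.40124505, 188.15959253]), np.float64(294.5)) [array([245.5, 188.4]), array([244.5, 188.6]), array([243.9, 188.8]), array([242.9, 188.9]), array([240.1, 188.8])]
side5 3 (array([216.
[... 371 characters left out ...]
p.float64(235.58333333333334)) [array([196.5, 186.8]), array([197.4, 186.5]), array([198. , 186.4]), array([198.9, 186.4]), array([201.2, 186.9])]
top0 2 (array([220.62721893, 197.43695949]), np.float64(183.08333333333334)) [array([221.6, 197.3]), array([221.9, 198.2]), array([222. , 198.8]), array([222.1, 199.7]), array([221.5, 202. ])]
top0 3 (array([209.86394558, 221.55462185]), np.float64(208.25)) [array([210.8, 222.6]), array([209.9, 222.9]), array([209.3, 223. ]), array([208.4, 223.1]), array([206. , 222.6])]
top0 4 (array([186.07341772, 211.48860759]), np.float64(197.5)) [array([185.6, 212. ]), array([185.3, 211.1]), array([185.2, 210.5]), array([185.1, 209.6]), array([185.7, 207.3])]
```

```bash
python3 -m crank '[1.5,0.0,0,0.0,0.1, 1.5,0.0,0,0.0,0.1]'|tail -2;python3 -c "
from h import *
st()
cv2.imwrite('pics/side6.png',robot.snapshot('side')[:,:,::-1])
print(orange(load('pics/side6.png'),3,'side'))"
```

```text
wrist_force: [0.2, 1.1, -1.7]
grip_width: 0.211
t 7.90 pos [509.  167.7 150.9] yaw 0.652 tilt [0.0002 0.    ] F [ 0.2  1.1 -1.7] T [ 0.347 -0.34   0.271] grip 0.211 J6 -0.40
(array([216.16290263, 183.56978897]), np.float64(225.08333333333334))
```

```bash
sed -i 's/^PC=.*/PC=(554.3,185.2,-.42)/' h.py; python3 -m crank '[1.5,0,0,0,-0.1, 1.5,0,0,0,-0.18, 1.5,0,-0.3,0,-0.18]'|tail -2;python3 -c "
from h import *
st()
print(hpos(1),hpos(2),hpos(3),hpos(4))"; python3 -m crank '[1.5,0,-1,0,0, 1.5,0,-2.4,0,0, 1.5,0,-2.4,0,0, 1.5,0,-2.4,0,0]'|tail -2; python3 -c "
from h import *
go(*hpos(1),176,0.16)"
```

```text
wrist_force: [-0.4, 1.0, -2.7]
grip_width: 0.212
t 8.25 pos [508.7 167.5 153.6] yaw 0.835 tilt [-0.0009 -0.0003] F [-0.4  1.  -2.7] T [ 0.099 -0.134 -0.006] grip 0.212 J6 -0.59
[599.20887937 202.38116857] [571.48116857 140.29112063] [509.39112063 168.01883143] [537.11883143 230.10887937]
wrist_force: [-0.6, 0.1, -2.4]
grip_width: 0.209
t 8.65 pos [509.1 167.6 178.4] yaw 0.830 tilt [0.001  0.0002] F [-0.6  0.1 -2.4] T [ 0.014  0.056 -0.006] grip 0.209 J6 -0.58
SHIFT cm [ 8.645  0.254 -4.301] TURN 0.67
```

```bash
python3 -m crank '[1.5,8.65,0,-4.3,0.67, 1.5,8.65,0,-4.3,0.67, 1.5,8.65,0,-4.3,0.67, 1.5,8.65,0,-4.3,0.67, 1.5,8.65,0.3,-4.3,0.67, 1.5,8.65,0.3,-4.3,0.67, 1.5,8.65,0.3,-4.3,0.67]'|tail -2;python3 -c "
from h import *
go(*hpos(1),157,0.16)
cv2.imwrite('pics/side7.png',robot.snapshot('side')[:,:,::-1])
o,R,y=st(False)
overlay('side',load('pics/side7.png'),wrench(*o['eef_pos'][:2],y,o['eef_pos'][2]-90.6)+heads(*PC,angs=(-.59,-.95,-.28,-.75)),(200,130,270,200),10,'pics/s7c.png')"
```

```text
wrist_force: [-0.1, 0.4, -1.7]
grip_width: 0.208
t 9.35 pos [598.9 202.4 174.6] yaw 0.162 tilt [-0.0007 -0.0002] F [-0.1  0.4 -1.7] T [ 0.041 -0.009 -0.03 ] grip 0.208 J6 0.11
SHIFT cm [ 0.029  1.759 -0.005] TURN 0.002
```

View pics/s7c.png

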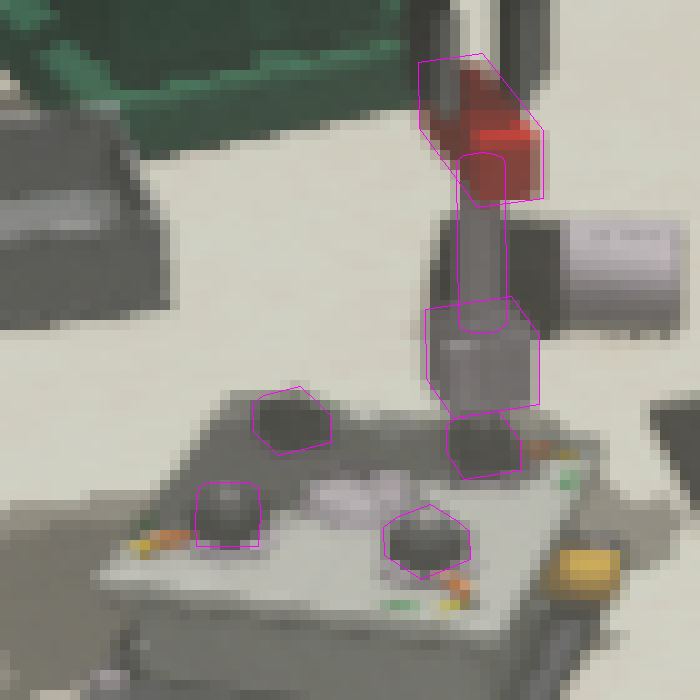

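```bash
python3 -m crank '[1.5,0.03,0.9,0,0, 1.5,0.03,1.5,0,0, 1.5,0.03,1.75,0,0, 1.5,0.03,1.75,0,0]'|tail -2;python3 -c "
from h import *
st()"
```

```text
wrist_force: [0.6, 0.8, -2.2]
grip_width: 0.209
t 9.80 pos [599.2 202.4 156.7] yaw 0.160 tilt [-0.0009 -0.0002] F [ 0.6  0.8 -2.2] T [ 0.06  -0.115 -0.015] grip 0.209 J6 0.11
```

```bash
python3 -m crank '[1.5,0,0.3,0,0, 1.5,0,0.58,0,0, 1.5,0,0.58,0,0.05]'|tail -2;python3 -c "
from h import *
st()";  python3 -m crank '[1.5,0,0,0,0.1, 1.5,0,0,0,0.15]'|tail -2;python3 -c "
from h import *
st()";  python3 -m crank '[1.5,0,0,0,0.1, 1.5,0,0,0,0.1]'|tail -2;python3 -c "
from h import *
st()"
```

```text
wrist_force: [1.7, 0.1, -2.7]
grip_width: 0.212
t 10.10 pos [599.3 202.5 151.1] yaw 0.110 tilt [-0.0002 -0.0001] F [ 1.7  0.1 -2.7] T [ 0.058 -0.305  0.018] grip 0.212 J6 0.16
wrist_force: [1.3, 0.1, -3.4]
grip_width: 0.21
t 10.30 pos [599.5 202.5 151.5] yaw -0.044 tilt [0.0004 0.0001] F [ 1.3  0.1 -3.4] T [ 0.076 -0.36   0.022] grip 0.210 J6 0.31
wrist_force: [0.8, 0.5, -2.1]
grip_width: 0.214
t 10.50 pos [599.5 202.5 151.5] yaw -0.142 tilt [0.0004 0.0001] F [ 0.8  0.5 -2.1] T [ 0.04  -0.324  0.06 ] grip 0.214 J6 0.41
```

```bash
python3 -m crank '[1.5,0.08,0,0,0.08, 1.5,0.08,0,0,0.08]'|tail -2;python3 -c "
from h import *
st()"
```

```text
wrist_force: [1.8, 0.6, -1.4]
grip_width: 0.212
t 10.70 pos [600.2 202.4 151.6] yaw -0.219 tilt [0.0001 0.    ] F [ 1.8  0.6 -1.4] T [ 0.023 -0.195 -0.021] grip 0.212 J6 0.49
```

```bash
python3 -m crank '[1.5,0,0,0,0.08, 1.5,0,0,0,0.08]'|tail -2;python3 -c "
from h import *
st()"
```

```text
wrist_force: [0.7, -0.4, -2.3]
grip_width: 0.213
t 10.90 pos [600.2 202.4 151.6] yaw -0.298 tilt [0. 0.] F [ 0.7 -0.4 -2.3] T [ 0.057 -0.206 -0.004] grip 0.213 J6 0.57
```

```bash
python3 -m crank '[1.5,0,0,0,0.08, 1.5,0,0,0,0.08]'|tail -2;python3 -c "
from h import *
st()"
```

```text
wrist_force: [0.9, -0.9, -3.0]
grip_width: 0.208
t 11.10 pos [600.2 202.4 151.6] yaw -0.377 tilt [0.0001 0.    ] F [ 0.9 -0.9 -3. ] T [ 0.003 -0.221  0.033] grip 0.208 J6 0.64
```

```bash
python3 -m crank '[1.5,0,0,0,0.06, 1.5,0,0,0,0.06]'|tail -2;python3 -c "
from h import *
st()"
```

```text
wrist_force: [1.1, 0.3, -2.6]
grip_width: 0.214
t 11.30 pos [600.2 202.4 151.6] yaw -0.436 tilt [ 0.0001 -0.0001] F [ 1.1  0.3 -2.6] T [ 0.003 -0.301  0.259] grip 0.214 J6 0.70
```

```bash
python3 -m crank '[1.5,0,0,0,0.1, 1.5,0,0,0,0.2, 1.5,0,0,0,0.25, 1.5,0,0,0,0.25]'|tail -2;python3 -c "
from h import *
st()
cv2.imwrite('pics/side8.png',robot.snapshot('side')[:,:,::-1])
im=load('pics/side8.png')
for i in (1,3): print(orange(im,i,'side'))
overlay('side',im,[],(200,150,260,200),12,'pics/s8c.png')"
```

```text
wrist_force: [0.7, -0.3, -2.3]
grip_width: 0.21
t 11.70 pos [600.2 202.3 151.6] yaw -0.686 tilt [ 0.0001 -0.0001] F [ 0.7 -0.3 -2.3] T [-0.145 -0.301  0.321] grip 0.210 J6 0.95
(array([253.96267943, 175.        ]), np.float64(174.16666666666666))
(array([216.51733541, 183.28632645]), np.float64(427.8333333333333))
```

View pics/s8c.png

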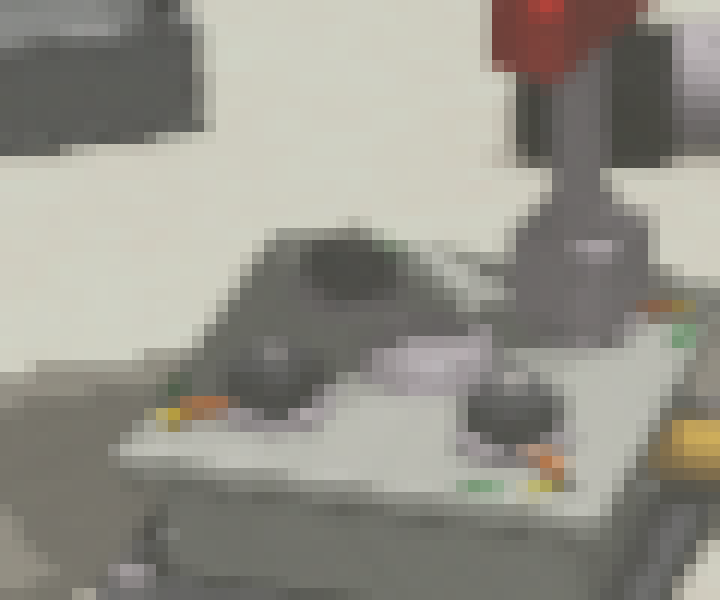

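```bash
python3 -m crank '[1.5,0,0,0,-0.1, 1.5,0,0,0,-0.18, 1.5,0,0,0,-0.18]'|tail -2;python3 -c "
from h import *
st()"; python3 -m crank '[1.5,0,-1,0,0, 1.5,0,-2.5,0,0, 1.5,0,-2.5,0,0, 1.5,0,-2.5,0,0]'|tail -2; python3 -c "
from h import *
go(*hpos(2),176,0.53)"
```

```text
wrist_force: [-0.4, 0.4, -1.7]
grip_width: 0.213
t 12.05 pos [600.  202.4 151.5] yaw -0.505 tilt [-0.0005  0.    ] F [-0.4  0.4 -1.7] T [0.002 0.013 0.017] grip 0.213 J6 0.77
wrist_force: [0.2, -0.5, -2.0]
grip_width: 0.214
t 12.45 pos [600.4 202.5 177.4] yaw -0.510 tilt [0.0013 0.0004] F [ 0.2 -0.5 -2. ] T [0.001 0.007 0.032] grip 0.214 J6 0.78
SHIFT cm [ 0.515  0.132 -6.836] TURN -1.04
```

```bash
python3 -m crank '[1.5,0.51,0,-6.83,-1.04, 1.5,0.51,0,-6.83,-1.04, 1.5,0.51,0,-6.83,-1.04, 1.5,0.51,0,-6.83,-1.04, 1.5,0.51,0,-6.83,-1.04, 1.5,0.51,0.2,-6.83,-1.04, 1.5,0.51,0.2,-6.83,-1.04, 1.5,0.51,0.2,-6.83,-1.04, 1.5,0.51,0.2,-6.83,-1.04]'|tail -2;python3 -c "
from h import *
go(hpos(2)[0]+.3,hpos(2)[1],157,0.53)
cv2.imwrite('pics/side9.png',robot.snapshot('side')[:,:,::-1])
o,R,y=st(False)
overlay('side',load('pics/side9.png'),wrench(*o['eef_pos'][:2],y,o['eef_pos'][2]-90.6)+heads(*PC,angs=(.07,-.95,.29,-.75)),(200,130,270,200),10,'pics/s9c.png')"
```

```text
wrist_force: [0.5, -0.6, -2.1]
grip_width: 0.209
t 13.35 pos [571.2 140.3 174.4] yaw 0.526 tilt [-0.0004 -0.    ] F [ 0.5 -0.6 -2.1] T [-0.032  0.011  0.005] grip 0.209 J6 -0.35
SHIFT cm [ 0.054  1.736 -0.029] TURN -0.004
```

View pics/s9c.png

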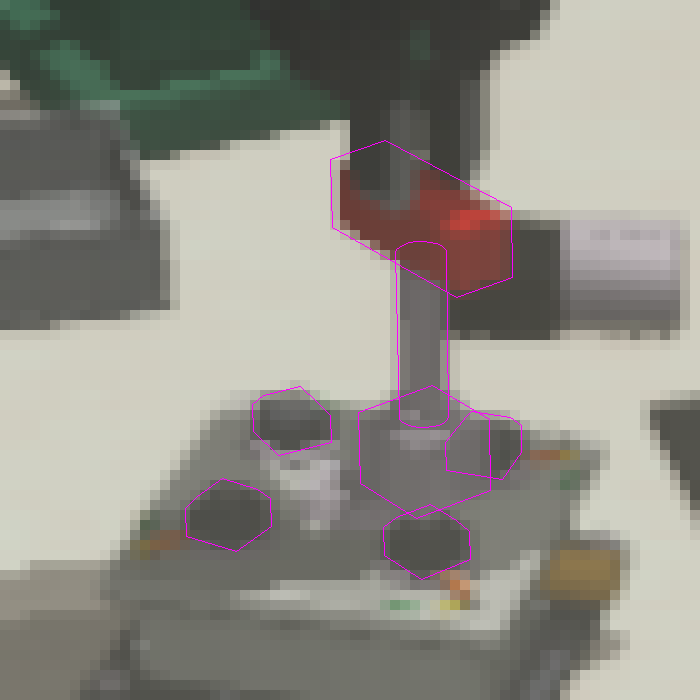

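Wrench is over head 2 (about px (243,184)); tabs 1 and 3 sit at their yellow bands. Descend.

```bash
python3 -m crank '[1.5,0.05,0.9,-0.03,0, 1.5,0.05,1.5,-0.03,0, 1.5,0.05,1.75,-0.03,0, 1.5,0.05,1.75,-0.03,0]'|tail -2;python3 -c "
from h import *
st()"
```

```text
wrist_force: [0.3, 0.8, -2.3]
grip_width: 0.211
t 13.80 pos [571.7 140.3 156.4] yaw 0.530 tilt [-0.0008 -0.    ] F [ 0.3  0.8 -2.3] T [ 0.152 -0.115 -0.027] grip 0.211 J6 -0.35
```

```bash
python3 -m crank '[1.5,0.03,0.3,0.03,0, 1.5,0.03,0.5,0.03,0, 1.5,0.03,0.5,0.03,0.05]'|tail -2;python3 -c "
from h import *
st()";  python3 -m crank '[1.5,0,0,0,0.1, 1.5,0,0,0,0.15]'|tail -2;python3 -c "
from h import *
st()";  python3 -m crank '[1.5,0,0,0,0.1, 1.5,0,0,0,0.1]'|tail -2;python3 -c "
from h import *
st()"
```

```text
wrist_force: [0.5, -0.1, -2.6]
grip_width: 0.21
t 14.10 pos [571.9 140.7 151.8] yaw 0.480 tilt [-0.0002 -0.    ] F [ 0.5 -0.1 -2.6] T [ 0.088 -0.223  0.005] grip 0.210 J6 -0.30
wrist_force: [1.1, 0.5, -1.5]
grip_width: 0.21
t 14.30 pos [572.  140.7 152. ] yaw 0.326 tilt [0.0002 0.    ] F [ 1.1  0.5 -1.5] T [ 0.086 -0.186  0.064] grip 0.210 J6 -0.15
wrist_force: [-0.1, -0.3, -2.3]
grip_width: 0.211
t 14.50 pos [572.1 140.7 152.1] yaw 0.228 tilt [0.0003 0.    ] F [-0.1 -0.3 -2.3] T [ 0.085 -0.153  0.031] grip 0.211 J6 -0.05
```

```bash
python3 -m crank '[1.5,0,0,0,0.07, 1.5,0,0,0,0.07]'|tail -2;python3 -c "
from h import *
st()"
```

```text
wrist_force: [0.9, 0.4, -2.0]
grip_width: 0.21
t 14.70 pos [572.1 140.7 152.1] yaw 0.161 tilt [0.0003 0.    ] F [ 0.9  0.4 -2. ] T [ 0.071 -0.216 -0.025] grip 0.210 J6 0.02
```

```bash
python3 -m crank '[1.5,0,0,0,0.07, 1.5,0,0,0,0.07]'|tail -2;python3 -c "
from h import *
st()"
```

```text
wrist_force: [0.8, 0.0, -1.9]
grip_width: 0.21
t 14.90 pos [572.  140.7 152.1] yaw 0.092 tilt [0.0002 0.    ] F [ 0.8  0.  -1.9] T [ 0.047 -0.259  0.029] grip 0.210 J6 0.09
```

```bash
python3 -m crank '[1.5,0,0,0,0.07, 1.5,0,0,0,0.07]'|tail -2;python3 -c "
from h import *
st()"
```

```text
wrist_force: [1.0, 0.5, -2.5]
grip_width: 0.212
t 15.10 pos [572.1 140.7 152.1] yaw 0.023 tilt [ 0.0003 -0.0001] F [ 1.   0.5 -2.5] T [ 0.045 -0.34   0.263] grip 0.212 J6 0.16
```

```bash
python3 -m crank '[1.5,0.04,0,0,0.1, 1.5,0.04,0,0,0.2, 1.5,0.04,0,0,0.25, 1.5,0.04,0,0,0.25]'|tail -2;python3 -c "
from h import *
st()
cv2.imwrite('pics/side10.png',robot.snapshot('side')[:,:,::-1])
im=load('pics/side10.png')
for i in (1,2,3): print(orange(im,i,'side'))
overlay('side',im,[],(200,150,260,200),12,'pics/s10c.png')"
```

```text
wrist_force: [1.2, 0.8, -1.3]
grip_width: 0.208
t 15.50 pos [572.4 140.7 152.1] yaw -0.227 tilt [ 0.0001 -0.0001] F [ 1.2  0.8 -1.3] T [-0.004 -0.247  0.299] grip 0.208 J6 0.41
(array([253.95456719, 175.        ]), np.float64(174.25))
(array([243.92590465, 188.23434808]), np.float64(290.1666666666667))
(array([216.58254269, 183.47311828]), np.float64(263.5))
```

View pics/s10c.png

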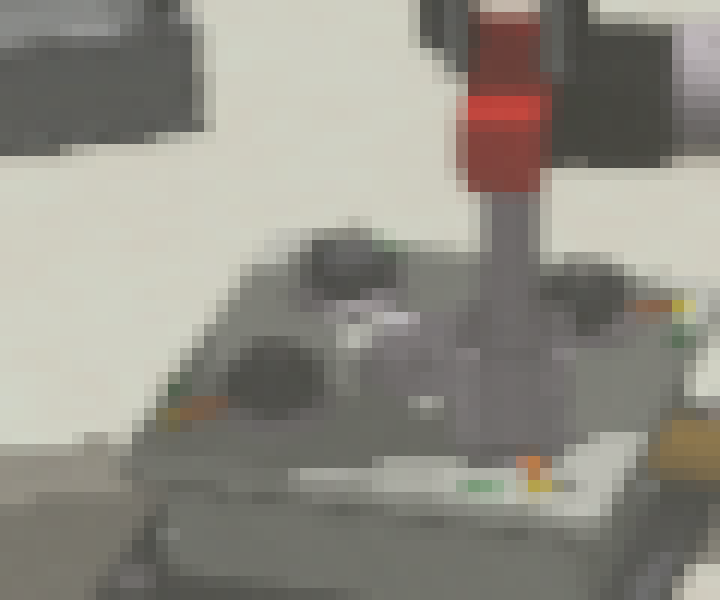

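```bash
python3 -m crank '[1.5,0,0,0,-0.1, 1.5,0,0,0,-0.18, 1.5,0,0,0,-0.18]'|tail -2;python3 -c "
from h import *
st()"; python3 -m crank '[1.5,0,-1,0,0, 1.5,0,-2.4,0,0, 1.5,0,-2.4,0,0, 1.5,0,-2.4,0,0]'|tail -2; python3 -c "
from h import *
go(hpos(4)[0]+.3,hpos(4)[1],175,0.33)"
```

```text
wrist_force: [0.3, -0.8, -3.3]
grip_width: 0.214
t 15.85 pos [572.2 140.7 152. ] yaw -0.046 tilt [-0.0004 -0.    ] F [ 0.3 -0.8 -3.3] T [-0.02   0.041  0.03 ] grip 0.214 J6 0.22
wrist_force: [-0.7, -0.1, -1.9]
grip_width: 0.207
t 16.25 pos [572.6 140.7 176.8] yaw -0.050 tilt [0.0012 0.0002] F [-0.7 -0.1 -1.9] T [-0.005 -0.014 -0.057] grip 0.207 J6 0.23
SHIFT cm [-3.958  0.174  8.748] TURN -0.38
```

```bash
sed -i 's/^PC=.*/PC=(554.9,185.5,-.42)/' h.py; python3 -m crank '[1.5,-3.92,0,8.77,-0.38, 1.5,-3.92,0,8.77,-0.38, 1.5,-3.92,0,8.77,-0.38, 1.5,-3.92,0.2,8.77,-0.38, 1.5,-3.92,0.2,8.77,-0.38, 1.5,-3.92,0.2,8.77,-0.38]'|tail -2;python3 -c "
from h import *
go(*hpos(4),157,0.33)
cv2.imwrite('pics/side11.png',robot.snapshot('side')[:,:,::-1])
o,R,y=st(False)
overlay('side',load('pics/side11.png'),wrench(*o['eef_pos'][:2],y,o['eef_pos'][2]-90.6)+heads(*PC,angs=(.07,-.38,.29,-.75)),(200,130,270,200),10,'pics/s11c.png')"
```

```text
wrist_force: [0.5, 0.7, -2.3]
grip_width: 0.213
t 16.85 pos [537.9 229.4 173.8] yaw 0.327 tilt [-0.0004 -0.0002] F [ 0.5  0.7 -2.3] T [-0.02   0.026  0.032] grip 0.213 J6 0.01
SHIFT cm [0.019 1.681 0.097] TURN -0.003
```

View pics/s11c.png

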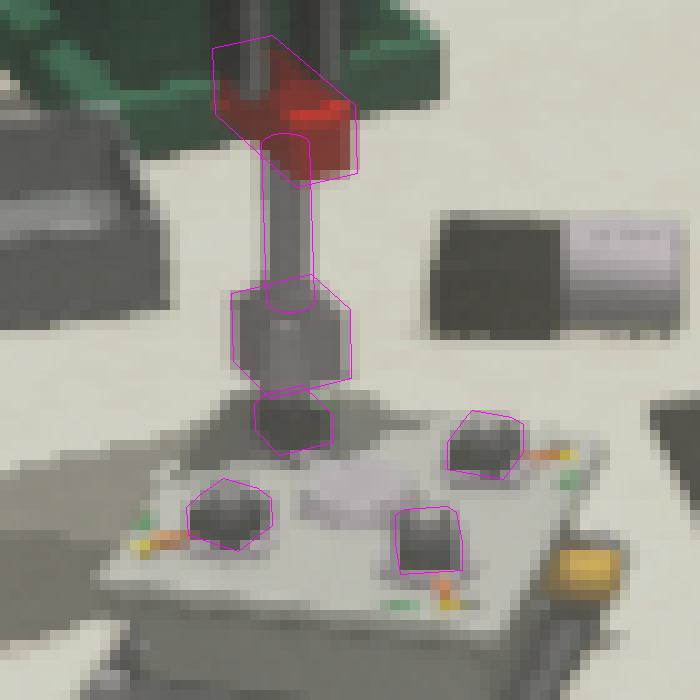

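```bash
python3 -m crank '[1.5,0.02,0.9,0.08,0, 1.5,0.02,1.5,0.08,0, 1.5,0.02,1.7,0.08,0, 1.5,0.02,1.7,0.08,0]'|tail -2;python3 -c "
from h import *
st()"
```

```text
wrist_force: [-0.5, 0.1, -1.8]
grip_width: 0.21
t 17.30 pos [537.4 230.9 156.5] yaw 0.330 tilt [-0.0009 -0.0003] F [-0.5  0.1 -1.8] T [-0.063 -0.    -0.029] grip 0.210 J6 0.01
```

```bash
python3 -m crank '[1.5,0,0.3,0,0, 1.5,0,0.55,0,0, 1.5,0,0.55,0,0.05]'|tail -2;python3 -c "
from h import *
st()";  python3 -m crank '[1.5,0,0,0,0.1, 1.5,0,0,0,0.15]'|tail -2;python3 -c "
from h import *
st()";  python3 -m crank '[1.5,0,0,0,0.08, 1.5,0,0,0,0.08]'|tail -2;python3 -c "
from h import *
st()"
```

```text
wrist_force: [-0.1, -0.5, -2.3]
grip_width: 0.211
t 17.60 pos [537.4 231.1 151.2] yaw 0.280 tilt [-0.0004 -0.0001] F [-0.1 -0.5 -2.3] T [ 0.014 -0.002 -0.005] grip 0.211 J6 0.06
wrist_force: [1.4, -0.3, -2.7]
grip_width: 0.212
t 17.80 pos [537.7 231.1 151.6] yaw 0.126 tilt [0.0004 0.0001] F [ 1.4 -0.3 -2.7] T [-0.047 -0.202  0.056] grip 0.212 J6 0.22
wrist_force: [1.0, 0.0, -2.8]
grip_width: 0.205
t 18.00 pos [537.7 231.1 151.6] yaw 0.049 tilt [0.0004 0.    ] F [ 1.   0.  -2.8] T [ 0.041 -0.221  0.023] grip 0.205 J6 0.29
```

```bash
python3 -m crank '[1.5,0.04,0,0,0.07, 1.5,0.04,0,0,0.07]'|tail -2;python3 -c "
from h import *
st()"
```

```text
wrist_force: [1.0, -0.7, -2.0]
grip_width: 0.216
t 18.20 pos [538.  231.1 151.6] yaw -0.019 tilt [0.0001 0.    ] F [ 1.  -0.7 -2. ] T [-0.052 -0.156  0.018] grip 0.216 J6 0.36
```

```bash
python3 -m crank '[1.5,0,0,0,0.07, 1.5,0,0,0,0.07]'|tail -2;python3 -c "
from h import *
st()"
```

```text
wrist_force: [-0.3, 0.3, -1.7]
grip_width: 0.21
t 18.40 pos [538.  231.1 151.6] yaw -0.088 tilt [0.0002 0.    ] F [-0.3  0.3 -1.7] T [-0.01  -0.194  0.051] grip 0.210 J6 0.43
```

```bash
python3 -m crank '[1.5,0,0,0,0.06, 1.5,0,0,0,0.06]'|tail -2;python3 -c "
from h import *
st()"
```

```text
wrist_force: [0.7, -0.9, -2.3]
grip_width: 0.212
t 18.60 pos [538.  231.1 151.6] yaw -0.147 tilt [ 0.0001 -0.    ] F [ 0.7 -0.9 -2.3] T [-0.022 -0.239  0.157] grip 0.212 J6 0.49
```

```bash
python3 -m crank '[1.5,0,0,0,0.05, 1.5,0,0,0,0.05]'|tail -2;python3 -c "
from h import *
st()"; python3 -m crank '[1.5,0,0,0,0.1, 1.5,0,0,0,0.2, 1.5,0,0,0,0.23, 1.5,0,0,0,0.23]'|tail -2;python3 -c "
from h import *
st()"
```

```text
wrist_force: [1.3, -1.0, -1.8]
grip_width: 0.21
t 18.80 pos [538.  231.1 151.6] yaw -0.197 tilt [ 0.0002 -0.0001] F [ 1.3 -1.  -1.8] T [-0.058 -0.272  0.313] grip 0.210 J6 0.54
wrist_force: [1.6, -1.0, -2.1]
grip_width: 0.209
t 19.20 pos [538.  231.1 151.6] yaw -0.427 tilt [ 0.0002 -0.0001] F [ 1.6 -1.  -2.1] T [-0.226 -0.418  0.31 ] grip 0.209 J6 0.77
```

```bash
python3 -m crank '[1.5,0,0,0,-0.1, 1.5,0,0,0,-0.18, 1.5,0,0,0,-0.18]'|tail -2;python3 -c "
from h import *
st()"; python3 -m crank '[1.5,0,-1,0,0, 1.5,0,-2.4,0,0, 1.5,0,-2.4,0,0]'|tail -2; python3 -c "
from h import *
go(480,0,178,-0.247)"
```

```text
wrist_force: [0.1, -0.4, -2.1]
grip_width: 0.208
t 19.50 pos [537.8 231.1 151.5] yaw -0.246 tilt [-0.0005  0.0001] F [ 0.1 -0.4 -2.1] T [-0.04  -0.079  0.03 ] grip 0.208 J6 0.59
wrist_force: [0.2, -0.4, -1.6]
grip_width: 0.212
t 19.80 pos [538.8 231.5 178.5] yaw -0.251 tilt [0.0038 0.0015] F [ 0.2 -0.4 -1.6] T [ 0.076 -0.027  0.004] grip 0.212 J6 0.59
SHIFT cm [ 3.7000e-02 -5.0000e-03 -2.3882e+01] TURN -0.004
```

```bash
python3 -m crank '[1.5,0,0,-23.8,0, 1.5,0,0,-23.8,0, 1.5,0,0,-23.8,0, 1.5,0,0,-23.8,0, 1.5,0,0,-23.8,0, 1.5,0,0,-23.8,0]'|tail -2; python3 -c "
from h import *
st()
for n in ('top','side'): cv2.imwrite('pics/%s12.png'%n,robot.snapshot(n)[:,:,::-1])
t=load('pics/top12.png')
overlay('top',t,[],(174,176,236,236),9,'pics/t12c.png')
for i in (1,2,3,4): print(i,orange(t,i,'top'),orange(load('pics/top0.png'),i,'top'),orange(load('pics/side12.png'),i,'side'))"
```

```text
wrist_force: [0.2, -0.0, -1.7]
grip_width: 0.21
t 20.40 pos [478.2  -2.8 176.1] yaw -0.254 tilt [ 0.0006 -0.0006] F [ 0.2 -0.  -1.7] T [0.034 0.001 0.006] grip 0.210 J6 0.17
1 (array([197.50920737, 187.56285028]), np.float64(208.16666666666669)) (array([196.22931034, 187.33663793]), np.float64(193.33333333333334)) (array([253.87272727, 175.        ]), np.float64(165.0))
2 (array([220.5036448 , 198.88071571]), np.float64(125.75)) (array([220.62721893, 197.43695949]), np.float64(183.08333333333334)) (array([243.66796875, 188.3234375 ]), np.float64(213.33333333333334))
3 (array([208.29951949, 221.98558462]), np.float64(156.08333333333331)) (array([209.86394558, 221.55462185]), np.float64(208.25)) (array([214.88766946, 180.13266624]), np.float64(3098.0))
4 (array([185.95407179, 210.31184871]), np.float64(215.91666666666669)) (array([186.07341772, 211.48860759]), np.float64(197.5)) (array([220., 173.]), np.float64(73.0))
```

View pics/t12c.png

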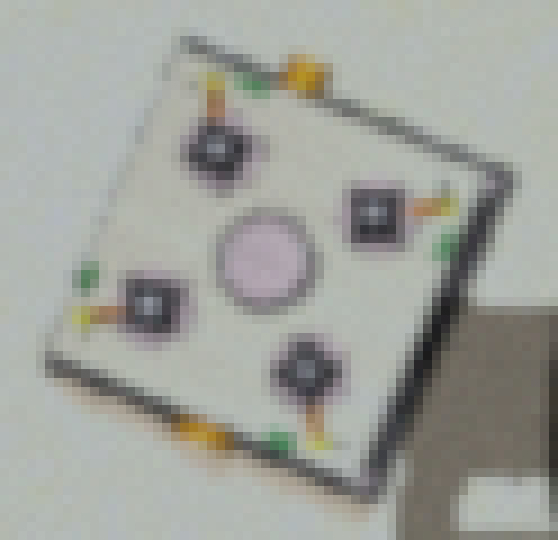

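```bash
python3 -c "
from h import *
go(509.4,168,174,-0.72)"
```

```text
t 20.50 pos [479.1   0.  176. ] yaw -0.252 tilt [0.0009 0.0002] F [-0.1 -0.2 -2.3] T [ 0.029 -0.02  -0.029] grip 0.212 J6 0.18
SHIFT cm [-1.257  0.21  17.021] TURN 0.468
```

```bash
python3 -m crank '[1.5,-1.25,0,17.05,0.468, 1.5,-1.25,0,17.05,0.468, 1.5,-1.25,0,17.05,0.468, 1.5,-1.25,0,17.05,0.468, 1.5,-1.25,0,17.05,0.468, 1.5,-1.25,0.2,17.05,0.468, 1.5,-1.25,0.2,17.05,0.468, 1.5,-1.25,0.2,17.05,0.468]'|tail -2; python3 -c "
from h import *
go(509.4,168,157,-0.72)"
```

```text
wrist_force: [0.2, -0.7, -2.7]
grip_width: 0.212
t 21.30 pos [509.1 168.2 173.6] yaw -0.718 tilt [-0.0001 -0.0001] F [ 0.2 -0.7 -2.7] T [0.04  0.063 0.014] grip 0.212 J6 0.97
SHIFT cm [0.038 1.66  0.006] TURN 0.002
```

```bash
python3 -m crank '[1.5,0.03,0.9,0,0, 1.5,0.03,1.5,0,0, 1.5,0.03,1.7,0,0, 1.5,0.03,1.7,0,0]'|tail -2;python3 -c "
from h import *
st()"
```

```text
wrist_force: [1.7, -0.7, -2.6]
grip_width: 0.208
t 21.70 pos [509.3 168.3 156.1] yaw -0.718 tilt [-0.0005 -0.0003] F [ 1.7 -0.7 -2.6] T [-0.242 -0.325 -0.04 ] grip 0.208 J6 0.97
```

```bash
python3 -m crank '[1.5,0.09,0.1,0,0, 1.5,0.09,0.35,0,0, 1.5,0.09,0.5,0,0, 1.5,0.09,0.5,0,0.02]'|tail -2;python3 -c "
from h import *
st()"
```

```text
wrist_force: [-0.5, 0.6, -3.2]
grip_width: 0.208
t 22.10 pos [509.9 168.  151.3] yaw -0.739 tilt [-0.0004 -0.0001] F [-0.5  0.6 -3.2] T [-0.067 -0.148  0.034] grip 0.208 J6 0.99
```

```bash
python3 -m crank '[1.5,0,0,0,0.08, 1.5,0,0,0,0.12]'|tail -2;python3 -c "
from h import *
st()";python3 -m crank '[1.5,0,0,0,0.08, 1.5,0,0,0,0.12]'|tail -2;python3 -c "
from h import *
st()";python3 -m crank '[1.5,0,0,0,0.1, 1.5,0,0,0,0.2, 1.5,0,0,0,0.25]'|tail -2;python3 -c "
from h import *
st()"
```

```text
wrist_force: [2.0, -1.5, -3.5]
grip_width: 0.209
t 22.30 pos [510.1 168.  151.6] yaw -0.862 tilt [ 0.0004 -0.0001] F [ 2.  -1.5 -3.5] T [-0.175 -0.286  0.012] grip 0.209 J6 1.11
wrist_force: [1.3, -0.5, -3.2]
grip_width: 0.21
t 22.50 pos [510.1 167.9 151.7] yaw -0.981 tilt [ 0.0004 -0.0003] F [ 1.3 -0.5 -3.2] T [-0.261 -0.325  0.372] grip 0.210 J6 1.23
wrist_force: [1.4, -1.2, -2.2]
grip_width: 0.212
t 22.80 pos [510.1 167.9 151.6] yaw -1.232 tilt [ 0.0003 -0.0004] F [ 1.4 -1.2 -2.2] T [-0.288 -0.279  0.474] grip 0.212 J6 1.48
```

```bash
python3 -m crank '[1.5,0.03,0,0,0.1, 1.5,0.03,0,0,0.2, 1.5,0.03,0,0,0.25, 1.5,0.03,0,0,0.25]'|tail -2;python3 -c "
from h import *
st()
cv2.imwrite('pics/side13.png',robot.snapshot('side')[:,:,::-1])
im=load('pics/side13.png')
for i in (1,2,3): print(orange(im,i,'side'),[np.round(proj('side',[tab(i,a,22)])[0]-proj('side',[tab(i,0,22)])[0],2) for a in (.25,.6,.8,1)])
overlay('side',im,[],(200,150,260,200),12,'pics/s13c.png')"
```

```text
wrist_force: [1.0, -0.8, -2.0]
grip_width: 0.211
t 23.20 pos [510.2 167.7 151.6] yaw -1.479 tilt [ 0.0001 -0.0003] F [ 1.  -0.8 -2. ] T [-0.318 -0.219  0.406] grip 0.211 J6 1.73
(array([253.83438562, 175.        ]), np.float64(171.58333333333331)) [array([0.62, 0.71]), array([0.84, 1.78]), array([0.61, 2.39]), array([0.12, 2.98])]
(array([243.66389877, 188.31791222]), np.float64(210.75)) [array([-1.58,  0.33]), array([-3.96,  0.45]), array([-5.29,  0.33]), array([-6.55,  0.08])]
(array([216.51097804, 182.        ]), np.float64(125.25)) [array([-0.54, -0.76]), array([-0.6, -1.9]), array([-0.27, -2.54]), array([ 0.31, -3.14])]
```

View pics/s13c.png

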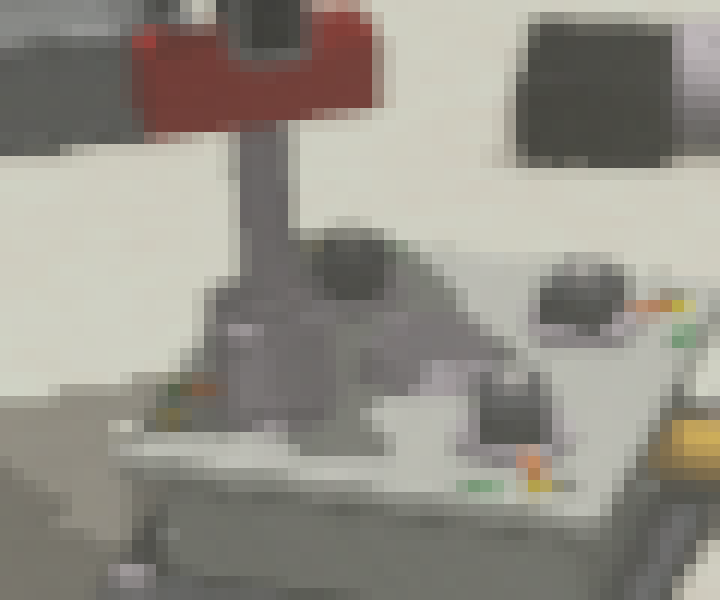

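```bash
python3 -m crank '[1.5,0,0,0,-0.1, 1.5,0,0,0,-0.19, 1.5,0,0,0,-0.19, 1.5,0,-1,0,-0.19, 1.5,0,-2.4,0,-0.19, 1.5,0,-2.4,0,-0.19, 1.5,0,-2.4,0,-0.19]'|tail -2;python3 -c "
from h import *
go(600.1,202.4,174,-0.50)"
```

```text
wrist_force: [-0.1, -0.4, -3.1]
grip_width: 0.211
t 23.95 pos [510.3 167.8 176.2] yaw -1.289 tilt [0.0011 0.0003] F [-0.1 -0.4 -3.1] T [ 0.057  0.012 -0.078] grip 0.211 J6 1.54
SHIFT cm [-0.826  0.232  9.589] TURN -0.789
```

```bash
python3 -m crank '[1.5,-0.83,0,9.58,-0.789, 1.5,-0.83,0,9.58,-0.789, 1.5,-0.83,0,9.58,-0.789, 1.5,-0.83,0,9.58,-0.789, 1.5,-0.83,0,9.58,-0.789, 1.5,-0.83,0.2,9.58,-0.789, 1.5,-0.83,0.2,9.58,-0.789, 1.5,-0.83,0.2,9.58,-0.789]'|tail -2;python3 -c "
from h import *
go(600.1,202.4,157,-0.5)"
```

```text
wrist_force: [0.6, 0.5, -2.0]
grip_width: 0.209
t 24.75 pos [599.7 202.4 173.3] yaw -0.501 tilt [-0.0006 -0.0002] F [ 0.6  0.5 -2. ] T [ 0.014 -0.047  0.015] grip 0.209 J6 0.77
SHIFT cm [0.036 1.628 0.023] TURN -0.001
```

```bash
python3 -m crank '[1.5,0.04,0.9,0.02,0, 1.5,0.04,1.5,0.02,0, 1.5,0.04,1.7,0.02,0, 1.5,0.04,1.7,0.02,0]'|tail -2;python3 -c "
from h import *
st()"
```

```text
wrist_force: [-1.2, 0.5, -2.4]
grip_width: 0.211
t 25.15 pos [600.1 202.3 156. ] yaw -0.499 tilt [-0.001  -0.0002] F [-1.2  0.5 -2.4] T [ 0.029 -0.003 -0.03 ] grip 0.211 J6 0.77
```

```bash
python3 -m crank '[1.5,0,0.3,0,0, 1.5,0,0.48,0,0, 1.5,0,0.48,0,0.02]'|tail -2;python3 -c "
from h import *
st()"; python3 -m crank '[1.5,0,0,0,0.08, 1.5,0,0,0,0.12]'|tail -2;python3 -c "
from h import *
st()";python3 -m crank '[1.5,0,0,0,0.08, 1.5,0,0,0,0.12]'|tail -2;python3 -c "
from h import *
st()";python3 -m crank '[1.5,0,0,0,0.1, 1.5,0,0,0,0.2, 1.5,0,0,0,0.25]'|tail -2;python3 -c "
from h import *
st()"
```

```text
wrist_force: [-0.3, 0.4, -3.4]
grip_width: 0.213
t 25.45 pos [600.1 202.4 151.5] yaw -0.520 tilt [-0.0004 -0.0001] F [-0.3  0.4 -3.4] T [ 0.016 -0.036  0.015] grip 0.213 J6 0.79
wrist_force: [1.7, -0.6, -2.9]
grip_width: 0.208
t 25.65 pos [600.4 202.4 151.9] yaw -0.643 tilt [ 0.0005 -0.    ] F [ 1.7 -0.6 -2.9] T [-0.059 -0.187  0.198] grip 0.208 J6 0.91
wrist_force: [1.2, -0.8, -2.8]
grip_width: 0.211
t 25.85 pos [600.4 202.3 151.9] yaw -0.763 tilt [ 0.0005 -0.0002] F [ 1.2 -0.8 -2.8] T [-0.074 -0.201  0.407] grip 0.211 J6 1.03
wrist_force: [0.5, -0.7, -2.6]
grip_width: 0.212
t 26.15 pos [600.4 202.3 151.9] yaw -1.013 tilt [ 0.0005 -0.0002] F [ 0.5 -0.7 -2.6] T [-0.172 -0.218  0.495] grip 0.212 J6 1.28
```

Remaining to −1.256: 0.243.

```bash
python3 -m crank '[1.5,0,0,0,0.1, 1.5,0,0,0,0.2, 1.5,0,0,0,0.24, 1.5,0,0,0,0.24]'|tail -2;python3 -c "
from h import *
st()
cv2.imwrite('pics/side14.png',robot.snapshot('side')[:,:,::-1])
im=load('pics/side14.png')
for i in (1,3): print(orange(im,i,'side'))
overlay('side',im,[],(200,150,260,200),12,'pics/s14c.png')"
```

```text
wrist_force: [1.0, -1.1, -2.7]
grip_width: 0.209
t 26.55 pos [600.4 202.3 151.9] yaw -1.250 tilt [ 0.0004 -0.0003] F [ 1.  -1.1 -2.7] T [-0.242 -0.177  0.425] grip 0.209 J6 1.52
(array([253.72224042, 176.62332132]), np.float64(254.41666666666669))
(array([216.98125, 182.     ]), np.float64(186.66666666666669))
```

View pics/s14c.png

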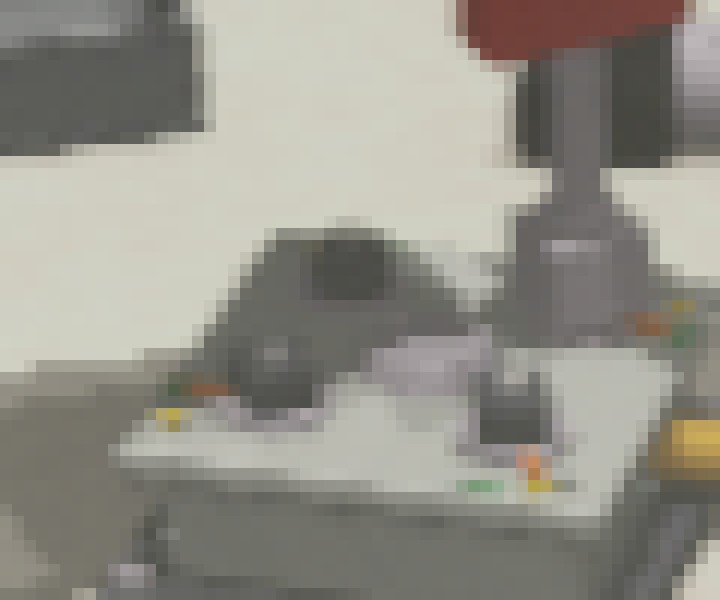

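```bash
python3 -m crank '[1.5,0,0,0,-0.1, 1.5,0,0,0,-0.19, 1.5,0,0,0,-0.19, 1.5,0,-1,0,-0.19, 1.5,0,-2.4,0,-0.19, 1.5,0,-2.4,0,-0.19, 1.5,0,-2.4,0,-0.19]'|tail -2;python3 -c "
from h import *
go(572.3,140.7,174,-0.05)"
```

```text
wrist_force: [0.2, 0.1, -3.5]
grip_width: 0.21
t 27.30 pos [600.5 202.5 176.6] yaw -1.060 tilt [0.0013 0.0004] F [ 0.2  0.1 -3.5] T [-0.008  0.01  -0.002] grip 0.210 J6 1.33
SHIFT cm [ 4.011  0.25  -5.479] TURN -1.01
```

```bash
python3 -m crank '[1.5,4.01,0,-5.48,-1.01, 1.5,4.01,0,-5.48,-1.01, 1.5,4.01,0,-5.48,-1.01, 1.5,4.01,0,-5.48,-1.01, 1.5,4.01,0,-5.48,-1.01, 1.5,4.01,0.2,-5.48,-1.01, 1.5,4.01,0.2,-5.48,-1.01, 1.5,4.01,0.2,-5.48,-1.01, 1.5,4.01,0.2,-5.48,-1.01]'|tail -2;python3 -c "
from h import *
go(572.3,140.7,157,-0.05)"
```

```text
wrist_force: [0.4, -0.3, -2.7]
grip_width: 0.209
t 28.20 pos [572.  140.6 173.6] yaw -0.053 tilt [-0.0003 -0.    ] F [ 0.4 -0.3 -2.7] T [-0.034  0.031  0.028] grip 0.209 J6 0.23
SHIFT cm [0.029 1.659 0.013] TURN -0.003
```

```bash
python3 -m crank '[1.5,0.03,0.9,0.01,0, 1.5,0.03,1.5,0.01,0, 1.5,0.03,1.7,0.01,0, 1.5,0.03,1.7,0.01,0]'|tail -2;python3 -c "
from h import *
st()"
```

```text
wrist_force: [-0.6, 1.4, -1.6]
grip_width: 0.209
t 28.60 pos [572.2 140.6 156.2] yaw -0.050 tilt [-0.0009 -0.0002] F [-0.6  1.4 -1.6] T [0.006 0.007 0.066] grip 0.209 J6 0.23
```

Target final yaw −0.797.

```bash
python3 -m crank '[1.5,0,0.3,0,0, 1.5,0,0.48,0,0, 1.5,0,0.48,0,0.02]'|tail -2;python3 -c "
from h import *
st()"; python3 -m crank '[1.5,0,0,0,0.08, 1.5,0,0,0,0.12]'|tail -2;python3 -c "
from h import *
st()";python3 -m crank '[1.5,0,0,0,0.08, 1.5,0,0,0,0.12]'|tail -2;python3 -c "
from h import *
st()";python3 -m crank '[1.5,0,0,0,0.1, 1.5,0,0,0,0.2, 1.5,0,0,0,0.25]'|tail -2;python3 -c "
from h import *
st()"
```

```text
wrist_force: [0.2, 0.6, -1.8]
grip_width: 0.206
t 28.90 pos [572.3 140.7 151.7] yaw -0.070 tilt [-0.0003 -0.    ] F [ 0.2  0.6 -1.8] T [ 0.025 -0.049  0.036] grip 0.206 J6 0.25
wrist_force: [-0.2, 0.6, -2.5]
grip_width: 0.211
t 29.10 pos [572.6 140.7 152.1] yaw -0.193 tilt [0.0005 0.0001] F [-0.2  0.6 -2.5] T [-0.043 -0.229  0.198] grip 0.211 J6 0.37
wrist_force: [0.8, -0.6, -3.7]
grip_width: 0.21
t 29.30 pos [572.6 140.7 152.1] yaw -0.313 tilt [ 0.0006 -0.0001] F [ 0.8 -0.6 -3.7] T [-0.021 -0.216  0.414] grip 0.210 J6 0.49
wrist_force: [1.2, -1.2, -3.3]
grip_width: 0.21
t 29.60 pos [572.6 140.6 152.1] yaw -0.563 tilt [ 0.0006 -0.0002] F [ 1.2 -1.2 -3.3] T [-0.101 -0.266  0.441] grip 0.210 J6 0.74
```

```bash
python3 -m crank '[1.5,0,0,0,0.1, 1.5,0,0,0,0.2, 1.5,0,0,0,0.23, 1.5,0,0,0,0.23]'|tail -2;python3 -c "
from h import *
st()
cv2.imwrite('pics/side15.png',robot.snapshot('side')[:,:,::-1])
im=load('pics/side15.png')
for i in (1,2,3): print(orange(im,i,'side'))
overlay('side',im,[],(200,150,260,200),12,'pics/s15c.png')"
```

```text
wrist_force: [1.1, -0.4, -1.7]
grip_width: 0.212
t 30.00 pos [572.6 140.6 152.1] yaw -0.788 tilt [ 0.0004 -0.0002] F [ 1.1 -0.4 -1.7] T [-0.322 -0.317  0.395] grip 0.212 J6 0.97
(array([253.55261661, 176.54920364]), np.float64(293.0))
(array([240.46305142, 188.44703568]), np.float64(296.58333333333337))
(array([216.86743215, 182.        ]), np.float64(159.66666666666669))
```

View pics/s15c.png

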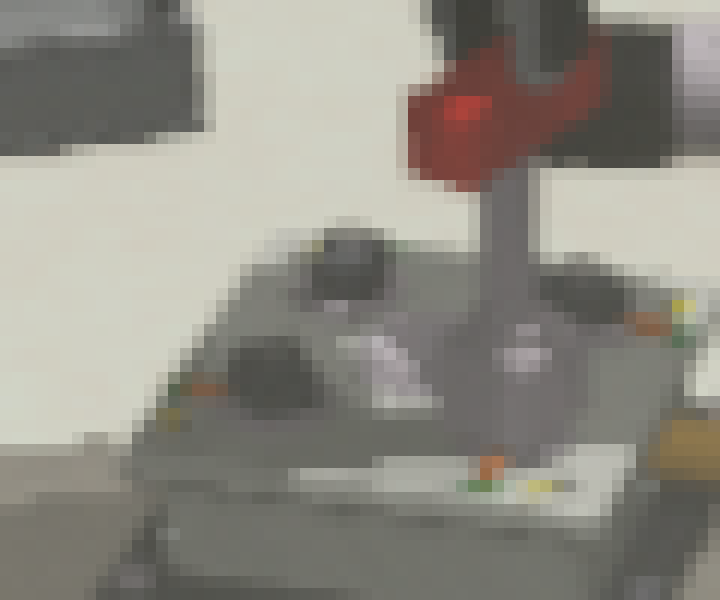

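```bash
python3 -m crank '[1.5,0,0,0,-0.1, 1.5,0,0,0,-0.19, 1.5,0,0,0,-0.19, 1.5,0,-1,0,-0.19, 1.5,0,-2.4,0,-0.19, 1.5,0,-2.4,0,-0.19, 1.5,0,-2.4,0,-0.19]'|tail -2;python3 -c "
from h import *
go(537.9,231.1,174,-0.245)"
```

```text
wrist_force: [-0.6, -0.0, -3.3]
grip_width: 0.211
t 30.75 pos [572.6 140.8 176.7] yaw -0.600 tilt [0.0011 0.0003] F [-0.6 -0.  -3.3] T [0.047 0.063 0.028] grip 0.211 J6 0.78
SHIFT cm [-7.959  0.264  5.502] TURN -0.355
```

```bash
python3 -m crank '[1.5,-7.96,0,5.5,-0.355, 1.5,-7.96,0,5.5,-0.355, 1.5,-7.96,0,5.5,-0.355, 1.5,-7.96,0.2,5.5,-0.355, 1.5,-7.96,0.2,5.5,-0.355, 1.5,-7.96,0.2,5.5,-0.355]'|tail -2;python3 -c "
from h import *
go(537.9,231.1,157,-0.245)"
```

```text
wrist_force: [-0.1, 0.4, -2.0]
grip_width: 0.208
t 31.35 pos [537.9 230.2 173.7] yaw -0.247 tilt [-0.0004 -0.0002] F [-0.1  0.4 -2. ] T [-0.035 -0.015 -0.03 ] grip 0.208 J6 0.59
SHIFT cm [-0.025  1.672  0.09 ] TURN -0.002
```

```bash
python3 -m crank '[1.5,0,0.9,0.02,0, 1.5,0,1.5,0.02,0, 1.5,0,1.7,0.02,0, 1.5,0,1.7,0.02,0]'|tail -2;python3 -c "
from h import *
st()"
```

```text
wrist_force: [0.5, -0.6, -1.6]
grip_width: 0.211
t 31.75 pos [537.7 231.  156.4] yaw -0.244 tilt [-0.0008 -0.0003] F [ 0.5 -0.6 -1.6] T [-0.019 -0.073 -0.045] grip 0.211 J6 0.59
```

Target final yaw −1.0.

```bash
python3 -m crank '[1.5,0,0.3,0,0, 1.5,0,0.5,0,0, 1.5,0,0.5,0,0.02]'|tail -2;python3 -c "
from h import *
st()"; python3 -m crank '[1.5,0,0,0,0.08, 1.5,0,0,0,0.12]'|tail -2;python3 -c "
from h import *
st()";python3 -m crank '[1.5,0,0,0,0.08, 1.5,0,0,0,0.12]'|tail -2;python3 -c "
from h import *
st()";python3 -m crank '[1.5,0,0,0,0.1, 1.5,0,0,0,0.2, 1.5,0,0,0,0.25]'|tail -2;python3 -c "
from h import *
st()"
```

```text
wrist_force: [0.8, 0.2, -2.6]
grip_width: 0.214
t 32.05 pos [537.7 231.2 151.7] yaw -0.265 tilt [-0.0002 -0.0001] F [ 0.8  0.2 -2.6] T [-0.001 -0.106  0.044] grip 0.214 J6 0.61
wrist_force: [1.4, -0.0, -3.4]
grip_width: 0.21
t 32.25 pos [537.9 231.1 152.1] yaw -0.388 tilt [ 0.0006 -0.0001] F [ 1.4 -0.  -3.4] T [-0.126 -0.433  0.143] grip 0.210 J6 0.73
wrist_force: [1.3, -0.9, -2.5]
grip_width: 0.212
t 32.45 pos [537.9 231.1 152.1] yaw -0.507 tilt [ 0.0007 -0.0002] F [ 1.3 -0.9 -2.5] T [-0.201 -0.391  0.433] grip 0.212 J6 0.85
wrist_force: [1.6, -1.0, -2.7]
grip_width: 0.213
t 32.75 pos [538.  231.  152.1] yaw -0.758 tilt [ 0.0007 -0.0004] F [ 1.6 -1.  -2.7] T [-0.335 -0.436  0.413] grip 0.213 J6 1.10
```

```bash
python3 -m crank '[1.5,0.06,0,0,0.1, 1.5,0.06,0,0,0.2, 1.5,0.06,0,0,0.25, 1.5,0.06,0,0,0.25]'|tail -2;python3 -c "
from h import *
st()"; python3 -m crank '[1.5,0,0,0,-0.1, 1.5,0,0,0,-0.19, 1.5,0,0,0,-0.19, 1.5,0,-1,0,-0.19, 1.5,0,-2.4,0,-0.19, 1.5,0,-2.4,0,-0.19]'|tail -2; python3 -c "
from h import *
go(480,-60,180,0)"
```

```text
wrist_force: [2.1, -0.5, -2.6]
grip_width: 0.209
t 33.15 pos [538.3 230.6 152.1] yaw -1.005 tilt [ 0.0005 -0.0003] F [ 2.1 -0.5 -2.6] T [-0.32  -0.342  0.356] grip 0.209 J6 1.35
wrist_force: [-0.1, -0.2, -2.3]
grip_width: 0.211
t 33.75 pos [539.1 231.2 178.9] yaw -0.815 tilt [0.0039 0.0015] F [-0.1 -0.2 -2.3] T [ 0.032  0.027 -0.016] grip 0.211 J6 1.16
SHIFT cm [ 17.14   -0.174 -24.269] TURN -0.815
```

```bash
python3 -m crank '[1.5,17.1,0,-24.2,-2.2, 1.5,17.1,0,-24.2,-2.2, 1.5,17.1,0,-24.2,-2.2, 1.5,17.1,0,-24.2,-2.2, 1.5,17.1,0,-24.2,-2.2, 1.5,17.1,0,-24.2,-2.2, 1.5,17.1,0,-24.2,-2.2, 1.5,17.1,0,-24.2,-2.2, 1.5,17.1,0,-24.2,-2.2, 1.5,17.1,0,-24.2,-2.2]'|tail -2; python3 -c "
from h import *
go(522.6,-185.3,176,1.393)
for n in ('top','side'): cv2.imwrite('pics/%s16.png'%n,robot.snapshot(n)[:,:,::-1])
t=load('pics/top16.png')
overlay('top',t,[],(174,176,236,236),9,'pics/t16c.png')
overlay('side',load('pics/side16.png'),[],(200,150,260,200),12,'pics/s16c.png')
for i in (1,2,3,4): print(i,orange(t,i,'top'),proj('top',[tab(i,0.8,20)])-proj('top',[tab(i,0,20)]))"
```

```text
wrist_force: [0.6, -0.1, -2.6]
grip_width: 0.215
t 34.75 pos [479.7 -60.  176.4] yaw 0.613 tilt [0.0007 0.    ] F [ 0.6 -0.1 -2.6] T [-0.038  0.039  0.012] grip 0.215 J6 -0.81
SHIFT cm [ -3.704   0.04  -12.721] TURN -0.78
1 (array([200.36363636, 187.63636364]), np.float64(82.5)) [[4.29192685 0.04783238]]
2 (array([219.93200883, 201.45253863]), np.float64(188.75)) [[-0.0781235   4.28874425]]
3 (array([205.62412394, 221.48838067]), np.float64(225.91666666666669)) [[-4.32956089 -0.04831904]]
4 (array([185.93277604, 207.55416231]), np.float64(239.25)) [[ 0.1162228  -4.31065207]]
```

View pics/t16c.png

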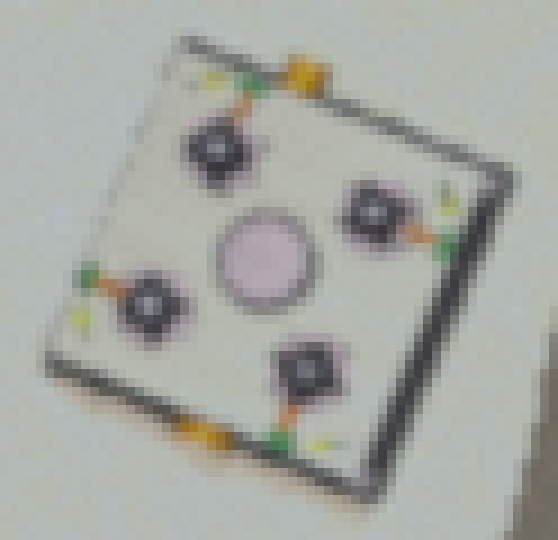

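View pics/s16c.png

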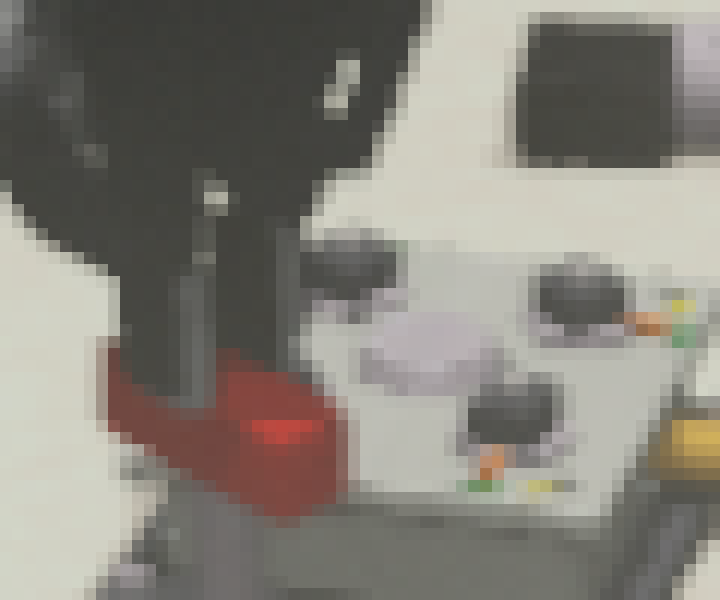

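```bash
python3 -m crank '[1.5,-3.7,0,-12.7,-0.78, 1.5,-3.7,0,-12.7,-0.78, 1.5,-3.7,0,-12.7,-0.78, 1.5,-3.7,0,-12.7,-0.78, 1.5,-3.7,0,-12.7,-0.78, 1.5,-3.7,0,-12.7,-0.78, 1.5,-3.7,2.5,-12.7,-0.78, 1.5,-3.7,2.5,-12.7,-0.78, 1.5,-3.7,2.5,-12.7,-0.78, 1.5,-3.7,2.5,-12.7,-0.78]'|tail -2; python3 -c "
from h import *
go(522.6,-185.3,110,1.393)
cv2.imwrite('pics/side17.png',robot.snapshot('side')[:,:,::-1])
o,R,y=st(False)
stand=[box(522.7,-185.2,-.185,100,80,0,6),box(522.7,-185.2,-.185,46,46,32,32),box(522.7,-185.2,-.185,36,36,32,32)]
overlay('side',load('pics/side17.png'),wrench(*o['eef_pos'][:2],y,o['eef_pos'][2]-90.6)+stand,(200,190,280,284),7,'pics/s17c.png')
"
```

```text
wrist_force: [-1.1, 0.1, -1.2]
grip_width: 0.207
t 35.85 pos [ 522.3 -185.2  152.1] yaw 1.387 tilt [ 0.0012 -0.0005] F [-1.1  0.1 -1.2] T [ 0.028  0.006 -0.062] grip 0.207 J6 -1.79
SHIFT cm [-0.005  4.208 -0.028] TURN -0.006
```

View pics/s17c.png

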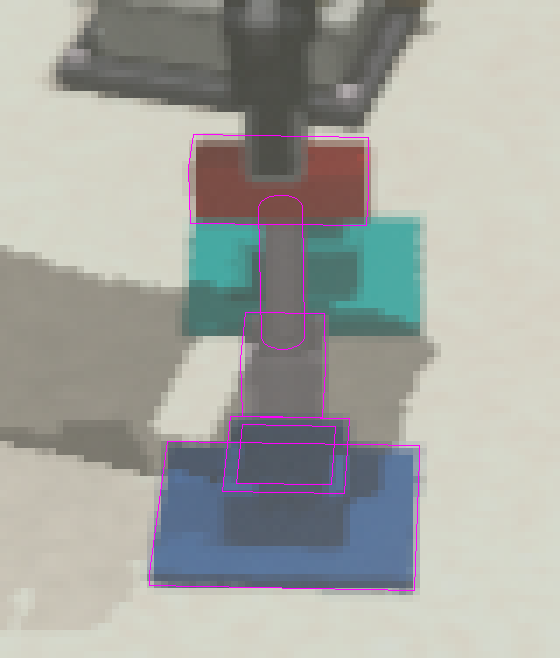

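```bash
python3 -m crank '[1.5,0,1.5,-0.02,-0.006, 1.5,0,2.6,-0.02,-0.006, 1.5,0,3.4,-0.02,-0.006, 1.5,0,3.6,-0.02,-0.006, 1.5,0,3.6,-0.02,-0.006]'|tail -2; python3 -c "
from h import *
go(522.6,-185.3,98,1.393)"
```

```text
wrist_force: [-0.0, -0.6, -1.5]
grip_width: 0.21
t 36.40 pos [ 522.1 -185.1  114.9] yaw 1.394 tilt [-0.0003  0.0001] F [-0.  -0.6 -1.5] T [-0.041  0.007  0.024] grip 0.210 J6 -1.80
SHIFT cm [-0.01   1.694 -0.056] TURN 0.001
```

Inside the pocket mouth with no lateral load; lower on.

```bash
python3 -m crank '[1.5,0,0.8,-0.04,0, 1.5,0,1.5,-0.04,0, 1.5,0,1.65,-0.04,0, 1.5,0,1.65,-0.04,0]'|tail -2; python3 -c "
from h import *
st()"; python3 -m crank '[1.5,0,0.06,0,0, 1.5,0,0.1,0,0, 1.5,0,0.1,0,0]'|tail -2; python3 -c "
from h import *
st()"
```

```text
wrist_force: [-0.5, -0.6, -2.2]
grip_width: 0.211
t 36.80 pos [ 522.3 -185.1   98.1] yaw 1.394 tilt [-0.0006  0.0002] F [-0.5 -0.6 -2.2] T [ 0.013  0.077 -0.   ] grip 0.211 J6 -1.80
wrist_force: [0.6, 0.5, -1.9]
grip_width: 0.211
t 37.10 pos [ 522.5 -185.2   97.6] yaw 1.395 tilt [ 0.0002 -0.0001] F [ 0.6  0.5 -1.9] T [ 0.001 -0.001  0.005] grip 0.211 J6 -1.80
```

```bash
python3 -m crank '[1.5,0,0.06,0,0, 1.5,0,0.1,0,0, 1.5,0,0.1,0,0]'|tail -2; python3 -c "
from h import *
st()"; python3 -m crank '[1.5,0,0.05,0,0, 1.5,0,0.05,0,0]'|tail -2; python3 -c "
from h import *
st()"
```

```text
wrist_force: [0.0, -0.7, 1.3]
grip_width: 0.207
t 37.40 pos [ 522.6 -185.3   96.7] yaw 1.394 tilt [ 0.0004 -0.0002] F [ 0.  -0.7  1.3] T [-0.055  0.061  0.015] grip 0.207 J6 -1.80
wrist_force: [-0.5, -0.6, 5.3]
grip_width: 0.209
t 37.60 pos [ 522.8 -185.4   96.7] yaw 1.394 tilt [ 0.0012 -0.0006] F [-0.5 -0.6  5.3] T [-0.058  0.202 -0.   ] grip 0.209 J6 -1.80
```

```bash
python3 -m crank '[2.6,0,-0.05,0,0, 3.5,0,-0.05,0,0, 6.5,0,-0.05,0,0, 6.5,0,-0.05,0,0, 6.5,0,-0.05,0,0, 6.5,0,-0.05,0,0, 6.5,0,-0.05,0,0]'|tail -2; python3 -c "
from h import *
st()
cv2.imwrite('pics/side18.png',robot.snapshot('side')[:,:,::-1])
overlay('side',load('pics/side18.png'),[],(200,190,280,284),7,'pics/s18c.png')
"
```

```text
wrist_force: [-0.3, 0.4, -0.3]
grip_width: 0.761
t 38.30 pos [ 522.5 -185.2   96.5] yaw 1.394 tilt [-0. -0.] F [-0.3  0.4 -0.3] T [-0.001 -0.023 -0.032] grip 0.761 J6 -1.80
```

View pics/s18c.png

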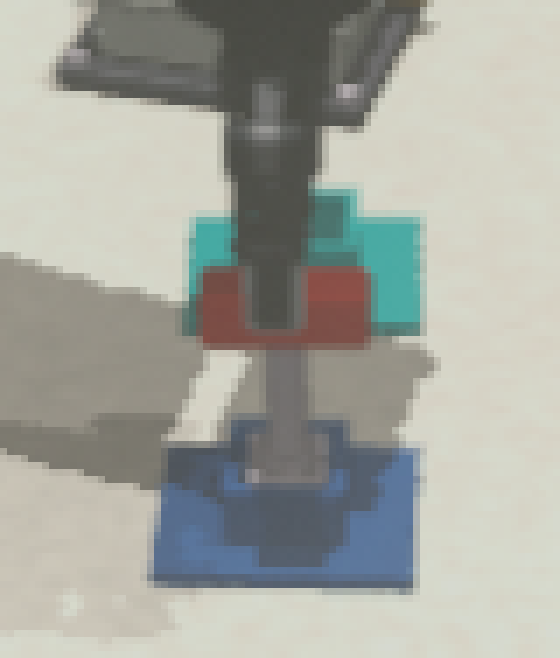

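Wrench stands upright in the blue stand (handle at px (241,234)), released. Raise and clear away.

```bash
python3 -m crank '[6.5,0,-1.5,0,0, 6.5,0,-4,0,0, 6.5,0,-9,0,0, 6.5,0,-12,0,0, 6.5,0,-12,10,0, 6.5,0,-12,15,0, 6.5,0,-12,20,0, 6.5,0,-12,20,0]'|tail -2; python3 -c "
from h import *
go(400,-400,216,1.39)
"
```

```text
wrist_force: [-0.1, -1.5, 0.9]
grip_width: 0.764
t 39.15 pos [ 323.7 -149.5  216.2] yaw 1.395 tilt [ 0.     -0.0001] F [-0.1 -1.5  0.9] T [-0.048  0.006 -0.002] grip 0.764 J6 -1.93
SHIFT cm [-2.3332e+01  1.9000e-02 -1.1898e+01] TURN 0.005
```

```bash
python3 -m crank '[6.5,-15,0,0,0, 6.5,-15,0,0,0, 6.5,-15,0,0,0, 6.5,-15,0,0,0, 6.5,-15,0,0,0, 6.5,-15,0,0,0]'|tail -2; python3 -c "
from h import *
st()
for n in ('top','side'): cv2.imwrite('pics/%s19.png'%n,robot.snapshot(n)[:,:,::-1])
t=load('pics/top19.png')
overlay('top',t,[],(170,165,330,245),5,'pics/t19c.png')
for i in (1,2,3,4): print(i,orange(t,i,'top'))"
```

```text
wrist_force: [0.1, 0.3, 0.5]
grip_width: 0.758
t 39.75 pos [ 299.4 -297.1  216.4] yaw 1.395 tilt [-0.0001  0.0002] F [0.1 0.3 0.5] T [ 0.019  0.021 -0.027] grip 0.758 J6 -2.26
1 (array([200.34901961, 187.42823529]), np.float64(106.25))
2 (array([219.93554084, 201.44812362]), np.float64(188.75))
3 (array([205.72494796, 221.08534047]), np.float64(280.25))
4 (array([185.97403035, 207.60809444]), np.float64(247.08333333333331))
```

View pics/t19c.png

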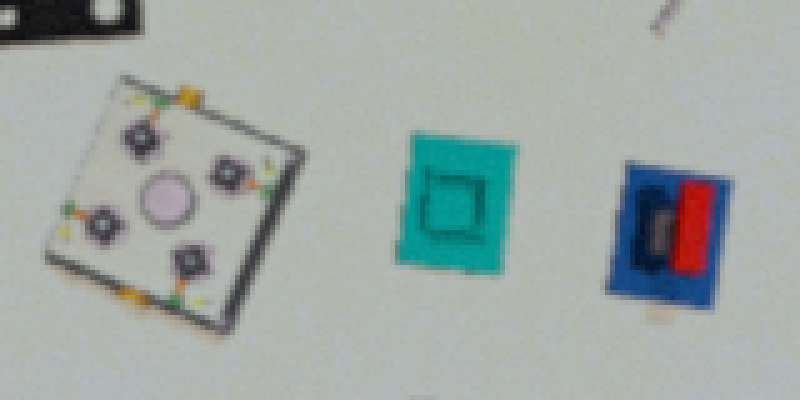

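View pics/side19.png

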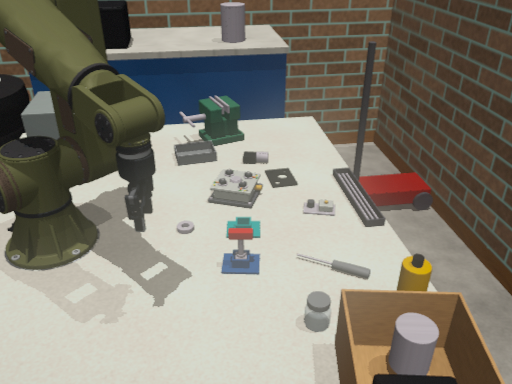

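View pics/top19.png

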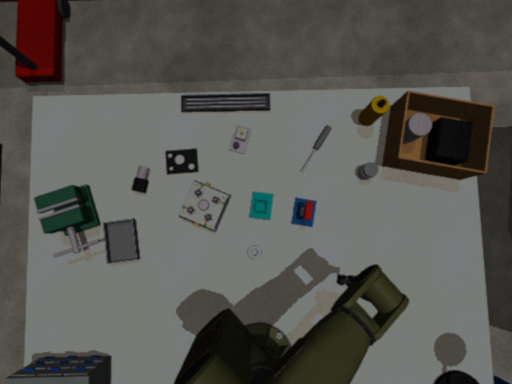

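All four tabs are at their green bands, the wrench stands at (308,210), and the other items are unmoved. Handing in.

```bash
python3 -c "
from h import *
robot.close_job()"
```

```text
the job is handed in; nothing more can be done
```

I tightened all four screws in two passes, each in the order 3, 1, 2, 4, and stood the wrench back in the blue stand. I then let go, cleared the arm away and handed the job in at about 40 s.

- **First pass:** I estimate each washer turned about 0.23 to 0.26 rad. A top picture taken before the second pass showed all four tabs in their yellow bands.
- **Second pass:** I estimate about 0.75 to 0.8 rad for each washer. Top pictures before and after the wrench went back show every tab pointing at the middle of its green band.
- **Tab 4:** It is hidden from the side camera, so I turned that screw by torque and angle and confirmed it only in the top pictures.
- **Forces:** In the readings taken after each move, side forces on the wrench stayed around 1 to 2.5 N. I saw no downward push except 5 to 6 N on the stand's floor when gripping and setting the wrench down.
- **Last look:** The wrench stands upright in the blue pocket with its bar in the original direction. The other things on the bench look unmoved in both cameras.
- **Disagreements:**
  - The two cameras differed by about 4 mm on the pump's position; I settled this from the contact forces.
  - The wrench sat about 1 mm off across the grip, which I corrected at each screw.
  - The torque when a screw began dragging its washer read about 0.27 to 0.32 N m, below the stated 0.35, so I relied on angle and pictures.

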